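Clamp the suction pipe onto the bench fume extractor

TASK

Clamp the loose steel suction pipe onto the inlet on top of the bench fume extractor: set it down gently, flange on flange, slide it home under the fixed half of the clamp ring, then push the blue lug to swing the open half round until its rubber liner just bears on the pipe. Do not squeeze the ring shut by the lug; swing the stiff red lever instead, so that its hook draws the ring shut, and press it fully home against its stop, firmly but without banging it. Do not ram the pipe, leave the glue bottle, the wheel and the battery where they are, and let go of everything at the end.

Things in the scene. Friction and masses are not known exactly. Their poses are not given: they have to be found in the camera images.
- extractor: grey steel box, 250 (x) x 200 (y) x 98 mm high on rubber feet, fixed on the bench. Origin under its centre. Its x axis points to the latch side, y to the side on which the ring swings open, z up. The inlet stands on its top.
- seat (a point): centre of the flat flange face of the inlet, 140 mm above the bench, on the inlet's vertical axis; axes as the extractor's (x to the latch, y to the swinging half, z up). All seat-frame figures below are mm from here.
- inlet: fixed upright steel stub, 44 mm diameter, with a 64 mm flange on top; origin at seat. The pipe's flange must end flat on this face (a hard seat, no rubber).
- jaw: fixed aluminium half of the clamp ring on the seat's -y side; origin at seat. V groove: inner radius 33 at the wall; its upper lip reaches in to radius 27 and stands 6 above the face, top at 8, so a pipe cannot be lowered straight onto the axis: set it down at least 15 (18 is safe) towards +y, then slide it to -y under the lip until it stops, which is about 1 past the axis.
- pipe: loose steel suction pipe, stands upright on the bench. Flange 64 diameter at the bottom, 2.5 thick at the rim and 4 from radius 28 inward; above it a plain tube 44 outside diameter with a blue band, 56 mm high in all (rim 46 diameter). About 0.11 to 0.22 kg. Origin at the centre of its underside, z up. It may be either side of the extractor.
- ring_hinge (a point): hinge pin of the swinging half, upright, at seat-frame (-44, 0, 0).
- ring (a joint): swinging half of the ring, rad: 0 shut round the +y side of the flange, growing as it opens (counter-clockwise from above about ring_hinge). Starts 1.0 to 1.7 open and stays where it is left (light friction). Its sprung rubber liner begins to bear on the pipe at about 0.05 to 0.08 if the pipe is home and then pushes back stiffly; let go there, it stays within reach of the hook (anything below 0.1 is). The latch draws it to below 0.03. Over 12 N from the fingers is forcing it.
- ring_lug (a point): point on the mid-plane of the blue finger lug of the swinging half, 7 above the flange face. The lug is an upright plate, 8 thick, standing radially from the ring: with the ring shut it points 60 deg from +x towards +y, from 36 to 70 from the axis (this point at 56), z -4 to 18. Push its face that looks away from the latch, in an arc about ring_hinge. The ring itself is 8 high above the face; on its free end, (58, 5) when shut, stands the latch pin up to 24.
- latch (a joint): red latch lever, rad: 0 home on its hard stop, growing as it opens (clockwise from above about latch_pivot). Starts 1.6 to 2.05 open, stays where it is left. Stiff: about 10 N at latch_tip, rising to about 12 to 15 N once its hook pulls on the ring's pin (below about 1 rad), so a position-controlled arm lags behind; feel for the stop: at it the push rises above 20 N without motion. Over 40 N is banging. Fully home means below 0.035 (2 mm at latch_tip).
- latch_pivot (a point): upright pivot of the lever, at seat-frame (58, -9, 16).
- latch_tip (a point): point on the mid-line of the lever's red handle where to push, 58 from the pivot. The handle is a straight bar 52 long, 8 wide, 10 high (z 12 to 22 above the flange face); lever home, it points 84 deg from +x towards +y and this point is at (22.9, 53) from the pivot in x, y. Push its outer side (the side away from the ring when home), in an arc about latch_pivot; this closes it counter-clockwise.
- glue: white glue bottle with red cap, 42 diameter, 105 mm high, upright; origin under its centre. Leave alone.
- wheel: model-car wheel lying flat, black tyre with white disc, 64 diameter, 26 mm high; origin under its centre. Leave alone.
- battery: blue and yellow battery pack lying flat, 138 (x) x 46 x 25 mm; origin under its centre. Leave alone.

How it is judged:
By the outcome, as a careful person would: the job done as asked, in the order asked, and still so for the second after the job is handed in, with the robot touching nothing.
It also fails if it takes over 67 s, if anything falls off the work surface, if the arm or the gripper's body presses on something with over 40 N, if the wrist force passes 120 N, or if a joint passes its speed limit or range.

ROBOT

A 7-joint arm with a two-finger parallel gripper is mounted at the origin on the work surface. World frame = base frame: x ahead of the robot, y to its left, z up, the work surface at z = 0. Lengths are in m, angles in rad, forces in N, time in s.
With the tool pointing down it reaches from about 0.35 to 0.9 m from the base axis. Payload 8.1 kg.
Tool frame: the origin (TCP) lies on the centre line of the jaws, within the pads' length; the fingertips stand 14 mm ahead of it and the grasp point (between the pads) lies 5 mm behind it; z points along the fingers, y is the direction in which the jaws open and shut (so a half turn about z gives the same grasp; the last joint's range is limited). The gripper opens to 92 mm and grips with 3 to 60 N. Pads are 19 mm wide; open, the fingers measure 130 mm over their backs; the gripper's body (75 mm by 190 mm) begins 47 mm behind the grasp point.
Start: joints at [-1.26, 0.434, 0.025, 1.573, -0.012, 1.134, -0.075], TCP at [0.251, 0.572, 0.241] pointing down, gripper open.
Joint ranges: [-2.62, 2.62], [-0.44, 2.09], [-1.27, 1.32], [0.08, 2.57], [-1.32, 4.46], [0.12, 2], [-2.74, 2.74]. Speed limits (rad/s): [2.22, 2.22, 3.01, 3.01, 3.14, 3.14, 3.14].

INTERFACE

Orientations are given as a rotation vector (axis times angle).
In Python, from cell import observe, eyes, arm gives the robot as it stands.
- The arm moves only by the tool step_arm, never from a script. Its argument "series" is a list that holds one entry, the list of rows, each a list of 5 numbers: the finger opening in m, from 0 to 0.0918, then the shift along the world's x, y, z in m, then the turn about the world's z in degrees. In form: [[[hand, dx, dy, dz, spin], ...]]. A call has 1 to 20 rows; each row is the pose to reach, as a shift and turn from the pose measured when the call began; what a row does not reach only later rows make up. A row lasts 1/12 s, in which the tool goes at most 41.7 mm and 7.16 degrees, less where a joint would pass 70% of its speed; a pose out of reach is approached as far as the arm can. A call with a gripper value outside its range is refused whole. The fingers move at their own pace and stop on an object; "squeeze" is the grip in N (left out, the last holds). Time passes only in rows, so rows that repeat a pose let the fingers close. It gives the time, the measured TCP pose, the force and the opening at its end, in the units of the state.
- observe(): the state, without advancing time (a new reading comes with each control period).
- eyes.get_image(name): name is "scene" or "top"; returns (picture, depth): 420x560x3 uint8, red, green, blue; 420x560 float32, m along the optical axis (not along the pixel's ray), 0 where there is no reading.
- eyes.camera_params(name): a dict with "intrinsics" (3x3 intrinsics, pixels), "position" and "attitude" of the camera in the world. Camera axes: x right, y down, z forward; pixel columns grow to the right and rows downward; lengths in m; the calibration is good to about 2 mm. A picture is of the moment at which its call begins. camera_params takes no time and is no camera call.
- arm.sign_off(): hands the job in, once; it reports no verdict.
The state is a dict: "clock": time; "joints": joint angles; "dq": joint speeds; "joint_efforts": joint torques, N m; "position": TCP position; "ee_rot": TCP orientation; "force": force on the tool from outside, world axes, zero at the start; "ft_torque": the same for the moment, N m; "width": opening from 0.0 (shut) to 1.0 (fully open).
Only numpy, scipy, OpenCV 4.12 (cv2) and the standard library are available. Lean on these libraries where they do the work, as an engineer would, in place of code of your own. Each camera call takes 0.05 s, during which the arm holds its last target.

## Working session

There is one attempt and no reset: what is moved stays moved. The work goes in short steps, Python scripts to look and compute and a tool call to move; the robot and the scene stay as the last step left them, time stands still between calls to the robot, and variables do not carry over. Pictures are saved under pics/ and viewed, and the job is handed in when it is done.

Besides the shell and the picture viewer there is one more tool, called after "Request:" as a command line: name --argument value ..., lists and objects as JSON in quotes. step_arm: Moves the arm, as the interface text tells. Its arguments: {"type":"object","properties":{"series":{"type":"array"},"squeeze":{"type":"number"}},"required":["series"]}

```bash
ls; mkdir -p pics
python3 - <<'E'
from cell import observe, eyes, arm
import cv2,numpy as np
print(observe())
for n in("scene","top"):
    p,d=eyes.get_image(n); cv2.imwrite(f"pics/{n}0.png",p[:,:,::-1]); np.savez(f"/tmp/{n}0.npz",p=p,d=d)
    print(n,eyes.camera_params(n))
E
```

```text
pics
{'clock': 0.0, 'joints': array([-1.25958002,  0.43519758,  0.02499122,  1.57408089, -0.01159115,
        1.13400729, -0.07512332]), 'dq': array([ 0.00135662, -0.00010067, -0.00118448,  0.00047838,  0.00136366,
       -0.00032428,  0.00010444]), 'joint_efforts': array([ 1.46431194e-03, -6.67862749e+01,  9.85829718e-01, -3.14449668e+01,
       -6.02539815e-02,  4.33138444e-02,  2.06602590e-04]), 'position': array([0.2511845 , 0.57177518, 0.23996722]), 'ee_rot': array([-6.45521745e-01, -3.07438941e+00,  2.41815819e-03]), 'force': array([ 0.2376532 , -0.00626046,  0.36728791]), 'ft_torque': array([-0.0304084 , -0.02878393, -0.03459491]), 'width': 0.9997006536758335}
scene {'intrinsics': array([[432.09180229,   0.        , 281.26326528],
       [  0.        , 432.09180229, 204.48416197],
       [  0.        ,   0.        ,   1.        ]]), 'position': array([ 0.92411203, -0.41890037,  0.69166103]), 'attitude': array([-2.21445428, -0.87598073,  0.37069208])}
top {'intrinsics': array([[385.10214647,   0.        , 269.53447839],
       [  0.        , 385.10214647, 211.77496489],
       [  0.        ,   0.        ,   1.        ]]), 'position': array([ 0.44859948, -0.00405201,  1.00713566]), 'attitude': array([-2.16024487,  2.17595629, -0.09221089])}
```

View pics/scene0.png

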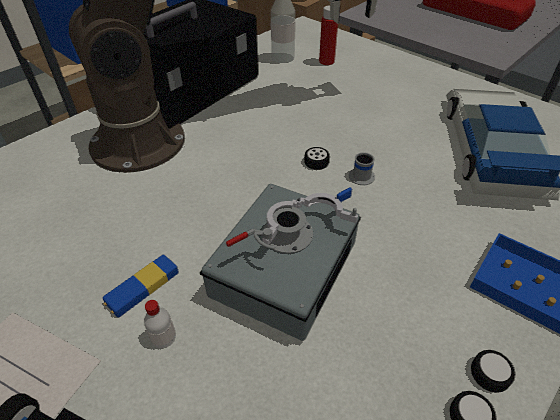

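View pics/top0.png

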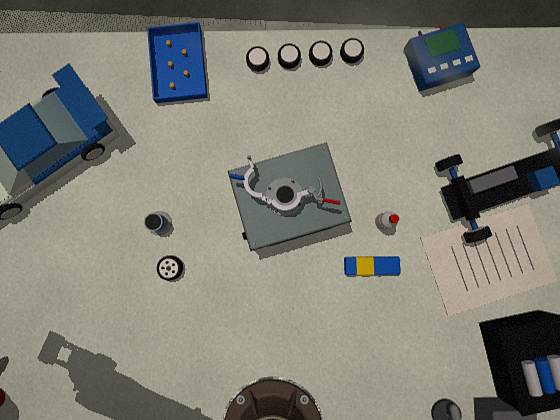

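```bash
cat > h.py <<'E'
import numpy as np,cv2
from scipy.spatial.transform import Rotation as R
from cell import observe, eyes, arm
def cam(n):
    c=eyes.camera_params(n); return c['intrinsics'],np.array(c['position']),R.from_rotvec(c['attitude']).as_matrix()
def ray(n,u,v):
    K,p,A=cam(n); return p,A@np.linalg.solve(K,np.array([u,v,1.]))
def onz(n,u,v,z):
    p,d=ray(n,u,v); return p+d*(z-p[2])/d[2]
def proj(n,X):
    K,p,A=cam(n); q=K@(A.T@(np.asarray(X,float)-p)); return q[:2]/q[2]
def cloud(n,d):
    K,p,A=cam(n); v,u=np.mgrid[:d.shape[0],:d.shape[1]]
    r=np.stack([u,v,np.ones_like(u)],-1)@np.linalg.inv(K).T*d[...,None]
    return r@A.T+p
def crop(img,x,y,w,h,s,fn): cv2.imwrite(fn,cv2.resize(img[y:y+h,x:x+w,::-1],None,fx=s,fy=s,interpolation=cv2.INTER_CUBIC))
E
python3 - <<'E'
from h import *
for n,b in(("scene",(195,140,190,150,4)),("top",(140,140,220,130,3.6))):
    f=np.load(f"/tmp/{n}0.npz"); crop(f['p'],*b,f"pics/{n}0z.png")
    c=cloud(n,f['d']); 
    if n=="top":
        for uv in [(200,300),(270,235),(157,222),(300,160)]: print(uv,c[uv[1],uv[0]])
E
```

```text
(200, 300) [ 0.31744259  0.18639571 -0.00096533]
(270, 235) [0.48013901 0.00390424 0.09713416]
(157, 222) [0.51619354 0.2862744  0.05028654]
(300, 160) [ 0.66000152 -0.06953754  0.09538411]
```

View pics/scene0z.png

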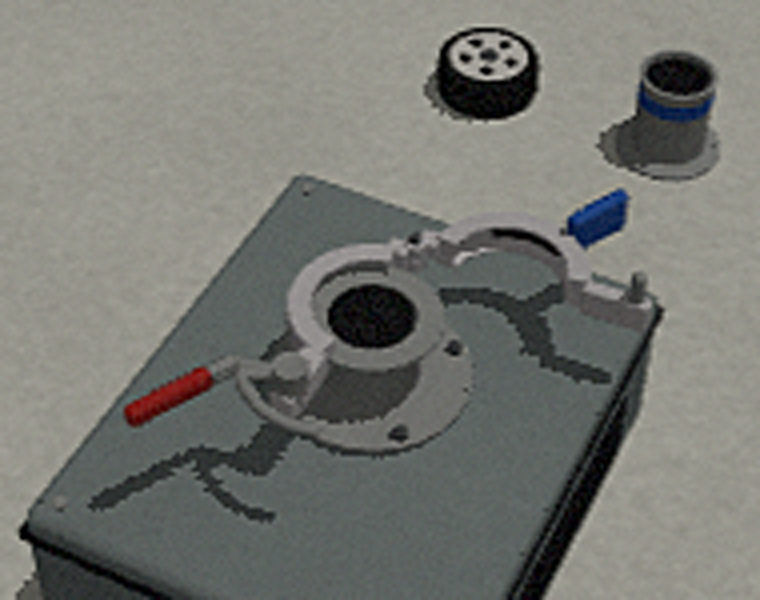

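View pics/top0z.png

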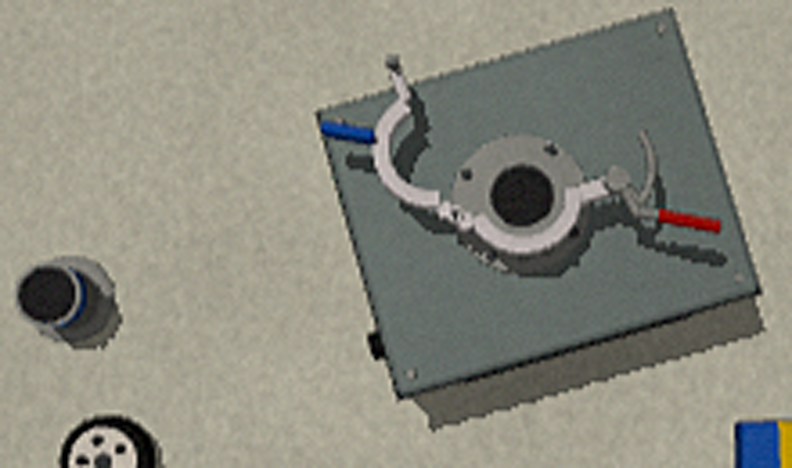

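Run:
```python
from h import *
F={n:np.load(f"/tmp/{n}0.npz") for n in("scene","top")}
p,d=F['top']['p'],F['top']['d']; c=cloud('top',d)
# box top
m=((c[...,2]>0.085)&(c[...,2]<0.2)&(abs(c[...,1])<0.2)&(c[...,0]>0.35)&(c[...,0]<0.8)&(d>0)).astype(np.uint8)
n,l,st,ce=cv2.connectedComponentsWithStats(m); k=1+np.argmax(st[1:,4]); 
vu=np.argwhere(l==k); z=c[vu[:,0],vu[:,1],2]; print("top z med",np.median(z))
vu=vu[z<0.11]; pts=np.array([onz('top',u,v,np.median(z))[:2] for v,u in vu])
r=cv2.minAreaRect((pts*1000).astype(np.float32)); print("rect mm",r)
# dark hole both views
for nm,box in(("top",(270,180,300,210)),("scene",(272,208,302,230))):
    im=F[nm]['p']; g=im.max(2); x0,y0,x1,y1=box
    mm=np.zeros_like(g); mm[y0:y1,x0:x1]=(g[y0:y1,x0:x1]<60)
    n,l,st,ce=cv2.connectedComponentsWithStats(mm); k=1+np.argmax(st[1:,4])
    print(nm,"hole",ce[k],st[k],onz(nm,*ce[k],0.14))
# red/blue
for nm in("top","scene"):
    im=F[nm]['p']; hsv=cv2.cvtColor(im,cv2.COLOR_RGB2HSV)
    cc=cloud(nm,F[nm]['d'])
    zone=(abs(cc[...,1])<0.2)&(cc[...,0]>.4)&(cc[...,0]<.75)&(cc[...,2]>.12)
    for col,mk in(("red",((hsv[...,0]<8)|(hsv[...,0]>172))&(hsv[...,1]>130)),("blue",(abs(hsv[...,0].astype(int)-110)<14)&(hsv[...,1]>130))):
        mk=(mk&zone).astype(np.uint8); n,l,st,ce=cv2.connectedComponentsWithStats(mk)
        k=1+np.argmax(st[1:,4]); P=cc[l==k]; 
        rr=cv2.minAreaRect(np.argwhere(l==k)[:,::-1].astype(np.float32))
        print(nm,col,ce[k],st[k],"pts med",np.median(P,0),P.min(0),P.max(0),rr)
# pipe
m=((c[...,2]>0.045)&(c[...,2]<0.07)&(c[...,1]>.2)&(c[...,1]<.4)&(c[...,0]>0.4)&(c[...,0]<0.6))
P=c[m];print("pipe rim",m.sum(),P.min(0),P.max(0),(P.min(0)+P.max(0))/2)
m=((c[...,2]>0.015)&(c[...,2]<0.04)&(c[...,1]>.2)&(c[...,1]<.4)&(c[...,0]>0.3)&(c[...,0]<0.45))
P=c[m];print("wheel",m.sum(),P.min(0),P.max(0),(P.min(0)+P.max(0))/2)
cs=cloud('scene',F['scene']['d'])
m=((cs[...,2]>0.048)&(cs[...,2]<0.07)&(cs[...,1]>.2)&(cs[...,1]<.4)&(cs[...,0]>0.4)&(cs[...,0]<0.6))
P=cs[m];print("pipe rim scene",m.sum(),P.min(0),P.max(0),(P.min(0)+P.max(0))/2)
```

```text
top z med 0.0988602751988083Traceback (most recent call last):
  File "<stdin>", line 8, in <module>
  File "h.py", line 9, in onz
    p,d=ray(n,u,v); return p+d*(z-p[2])/d[2]
        ~~~^^^^^^^
  File "h.py", line 7, in ray
    K,p,A=cam(n); return p,A@np.linalg.solve(K,np.array([u,v,1.]))
          ~~~^^^
  File "h.py", line 5, in cam
    c=eyes.camera_params(n); return c['intrinsics'],np.array(c['position']),R.from_rotvec(c['attitude']).as_matrix()
ValueError: time passes only in moves, steps and waits
```

```bash
python3 - <<'E'
s=open('h.py').read().replace("def cam(n):","from functools import lru_cache\n@lru_cache\ndef cam(n):"); open('h.py','w').write(s)
E
cat > m1.py <<'E'
from h import *
F={n:np.load(f"/tmp/{n}0.npz") for n in("scene","top")}
p,d=F['top']['p'],F['top']['d']; c=cloud('top',d)
m=((c[...,2]>0.085)&(c[...,2]<0.2)&(abs(c[...,1])<0.2)&(c[...,0]>0.35)&(c[...,0]<0.8)&(d>0)).astype(np.uint8)
n,l,st,ce=cv2.connectedComponentsWithStats(m); k=1+np.argmax(st[1:,4]); 
vu=np.argwhere(l==k); z=c[vu[:,0],vu[:,1],2]; print("top z med",np.median(z))
vu=vu[z<0.11]; pts=np.array([onz('top',u,v,np.median(z))[:2] for v,u in vu])
r=cv2.minAreaRect((pts*1000).astype(np.float32)); print("rect mm",r)
for nm,box in(("top",(270,180,300,210)),("scene",(272,208,302,230))):
    im=F[nm]['p']; g=im.max(2); x0,y0,x1,y1=box
    mm=np.zeros_like(g); mm[y0:y1,x0:x1]=(g[y0:y1,x0:x1]<60)
    n,l,st,ce=cv2.connectedComponentsWithStats(mm); k=1+np.argmax(st[1:,4])
    print(nm,"hole",ce[k],st[k],onz(nm,*ce[k],0.14))
for nm in("top","scene"):
    im=F[nm]['p']; hsv=cv2.cvtColor(im,cv2.COLOR_RGB2HSV)
    cc=cloud(nm,F[nm]['d'])
    zone=(abs(cc[...,1])<0.2)&(cc[...,0]>.4)&(cc[...,0]<.75)&(cc[...,2]>.12)
    for col,mk in(("red",((hsv[...,0]<8)|(hsv[...,0]>172))&(hsv[...,1]>130)),("blue",(abs(hsv[...,0].astype(int)-110)<14)&(hsv[...,1]>130))):
        mk=(mk&zone).astype(np.uint8); n,l,st,ce=cv2.connectedComponentsWithStats(mk)
        k=1+np.argmax(st[1:,4]); P=cc[l==k]; 
        rr=cv2.minAreaRect(np.argwhere(l==k)[:,::-1].astype(np.float32))
        print(nm,col,ce[k],st[k],"pts med",np.median(P,0),P.min(0),P.max(0),rr)
m=((c[...,2]>0.045)&(c[...,2]<0.07)&(c[...,1]>.2)&(c[...,1]<.4)&(c[...,0]>0.4)&(c[...,0]<0.6))
P=c[m];print("pipe rim",m.sum(),P.min(0),P.max(0),(P.min(0)+P.max(0))/2)
m=((c[...,2]>0.015)&(c[...,2]<0.04)&(c[...,1]>.2)&(c[...,1]<.4)&(c[...,0]>0.3)&(c[...,0]<0.45))
P=c[m];print("wheel",m.sum(),P.min(0),P.max(0),(P.min(0)+P.max(0))/2)
cs=cloud('scene',F['scene']['d'])
m=((cs[...,2]>0.048)&(cs[...,2]<0.07)&(cs[...,1]>.2)&(cs[...,1]<.4)&(cs[...,0]>0.4)&(cs[...,0]<0.6))
P=cs[m];print("pipe rim scene",m.sum(),P.min(0),P.max(0),(P.min(0)+P.max(0))/2)
E
python3 m1.py
```

```text
top z med 0.0988602751988083
rect mm ((573.85986328125, -41.221038818359375), (199.69174194335938, 248.7090301513672), 15.903892517089844)
top hole [284.61504425 194.00442478] [276 186  18  17 226] [ 0.57140418 -0.03030189  0.14      ]
scene hole [287.52857143 218.68928571] [277 211  22  16 280] [ 0.57250547 -0.03208842  0.14      ]
top red [330.86206897 200.94827586] [323 198  17   7  58] pts med [ 0.55184673 -0.13181837  0.1615473 ] [ 0.5453627  -0.14948639  0.15531465] [ 0.55891204 -0.11403316  0.16462569] ((330.9038391113281, 200.9807891845703), (16.66986846923828, 3.137857675552368), 11.309932708740234)
top blue [236.09677419 176.4516129 ] [229 174  15   6  62] pts med [0.60989718 0.07855428 0.15667706] [0.6049899  0.06281258 0.13864859] [0.61527245 0.09504464 0.16127497] ((236.02703857421875, 176.3378448486328), (14.631509780883789, 4.274373531341553), 9.462322235107422)
scene red [236.64341085 238.78294574] [226 232  22  15 129] pts med [ 0.55539811 -0.135652    0.16075687] [ 0.54751418 -0.15340154  0.15402081] [ 0.56094524 -0.11546815  0.16413137] ((236.80003356933594, 238.6000518798828), (5.366562843322754, 23.25510597229004), 63.43495178222656)
scene blue [344.11570248 194.38842975] [337 188  15  14 121] pts med [0.61454739 0.07424736 0.15344521] [0.60698238 0.06020596 0.1391917 ] [0.6190959  0.09025585 0.16044113] ((344.5000305175781, 194.50003051757812), (8.497057914733887, 16.54690170288086), 63.43495178222656)
pipe rim 289 [0.49585965 0.27231455 0.04586087] [0.54104044 0.31790246 0.05983487] [0.51845005 0.2951085  0.05284787]
wheel 505 [0.37055043 0.23010551 0.01551015] [0.43376478 0.29169477 0.03314168] [0.4021576  0.26090014 0.02432591]
pipe rim scene 238 [0.4951355  0.26951637 0.04801096] [0.54099008 0.31679553 0.05874441] [0.51806279 0.29315595 0.05337769]
```

```bash
cat > m2.py <<'E'
from h import *
S=np.array([.572,-.031]); yaw=np.radians(15.9-90)
M=np.array([[np.cos(yaw),-np.sin(yaw)],[np.sin(yaw),np.cos(yaw)]])
def toseat(w): return (np.asarray(w)[:2]-S)@M*1000
def toworld(s): return S+M@(np.asarray(s,float)/1000)
if __name__=="__main__":
    for nm,r,b in(("top",(330.9,201),(236.05,176.4)),("scene",(236.7,238.7),(344.3,194.4))):
        red=toseat(onz(nm,*r,.140+.019)); bl=toseat(onz(nm,*b,.140+(.016 if nm=='top' else .010)))
        h=bl-[-44,0]; print(nm,"red",red,"blue",bl,"lug r",np.hypot(*h),"ring",np.arctan2(h[1],h[0])-np.arctan2(48.5,72))
        q=red-[58,-9]; print(" lever: r",np.hypot(*q),"polar deg",np.degrees(np.arctan2(q[1],q[0])))
    # handle direction in top
    f=np.load("/tmp/top0.npz");hsv=cv2.cvtColor(f['p'],cv2.COLOR_RGB2HSV);mk=((hsv[...,0]<8)|(hsv[...,0]>172))&(hsv[...,1]>110)
    vu=np.argwhere(mk[190:210,315:345])+[190,315]
    P=np.array([toseat(onz('top',u,v,.162)) for v,u in vu],np.float32); print(cv2.fitLine(P,cv2.DIST_L2,0,.01,.01).ravel(),P.min(0),P.max(0))
    t=np.degrees(np.arctan2(*(cv2.fitLine(P,cv2.DIST_L2,0,.01,.01).ravel()[[1,0]]))); print("handle dir",t,"latch",np.radians(84-t))
    hd=[toseat(onz(n,*c,.14)) for n,c in(("top",(284.615,194.0)),("scene",(287.53,218.69)))];print(hd)
E
python3 m2.py
```

```text
top red [ 91.75277717 -46.68098055] blue [-95.0361337   66.42567726] lug r 83.76787894067465 ring 1.6331242049322419
 lever: r 50.58760976800127 polar deg -48.147573681973135
scene red [ 94.95846541 -45.12724766] blue [-92.10589508  69.10132986] lug r 84.19721450013175 ring 1.586148612623802
 lever: r 51.68274555720329 polar deg -44.3483922693395
[  0.8856142   -0.46442163  91.420395   -46.75061   ] [ 74.5115  -58.29791] [108.3381  -35.62365]
handle dir -27.672798 latch 1.949058
[array([-0.83185273, -0.37202383]), array([1.18565526, 0.19096519])]
```

Request:
step_arm --series '[[[0.075,0.02,-0.02,0,-4],[0.075,0.045,-0.047,0,-9],[0.075,0.07,-0.073,0,-14],[0.075,0.095,-0.099,0,-19],[0.075,0.12,-0.125,0,-24],[0.075,0.145,-0.15,0,-29],[0.075,0.17,-0.176,0,-34],[0.075,0.195,-0.202,0,-39],[0.075,0.22,-0.228,0,-44],[0.075,0.245,-0.254,0,-48],[0.075,0.26,-0.27,0,-50],[0.075,0.267,-0.277,0,-50.4],[0.075,0.267,-0.277,0,-50.4],[0.075,0.267,-0.277,-0.03,-50.4],[0.075,0.267,-0.277,-0.065,-50.4],[0.075,0.267,-0.277,-0.1,-50.4],[0.075,0.267,-0.277,-0.13,-50.4],[0.075,0.267,-0.277,-0.14,-50.4],[0.075,0.267,-0.277,-0.14,-50.4]]]' --squeeze 15

```text
clock: 1.68
position: [0.5153, 0.2956, 0.0975]
ee_rot: [-1.887, -2.507, 0.01]
force: [-0.4, -0.2, 1.2]
width: 0.817
```

```bash
cat > look.py <<'E'
from h import *
import sys
t=sys.argv[1]; o=observe(); Rm=R.from_rotvec(o['ee_rot']).as_matrix()
print("t",round(o['clock'],2),"pos",o['position'].round(4),"ytool",np.degrees(np.arctan2(Rm[1,1],Rm[0,1])).round(1),"tilt",np.degrees(np.arccos(-Rm[2,2])).round(2),"F",o['force'].round(1),"T",o['ft_torque'].round(2),"w",round(o['width']*.0918,4),"j",o['joints'].round(2))
for a in sys.argv[2:]:
    n,b=a.split(":"); b=[float(q) for q in b.split(",")]
    p,d=eyes.get_image(n); np.savez(f"/tmp/{n}{t}.npz",p=p,d=d)
    crop(p,*[int(q) for q in b[:4]],b[4],f"pics/{n}{t}.png")
E
python3 look.py 1 top:80,140,200,140,4
```

```text
t 1.68 pos [0.5153 0.2956 0.0975] ytool 16.1 tilt 0.4 F [-0.4 -0.2  1.2] T [-0.08  0.03  0.  ] w 0.075 j [-0.8   0.55  0.27  1.82 -0.2   0.81 -0.15]
```

View pics/top1.png

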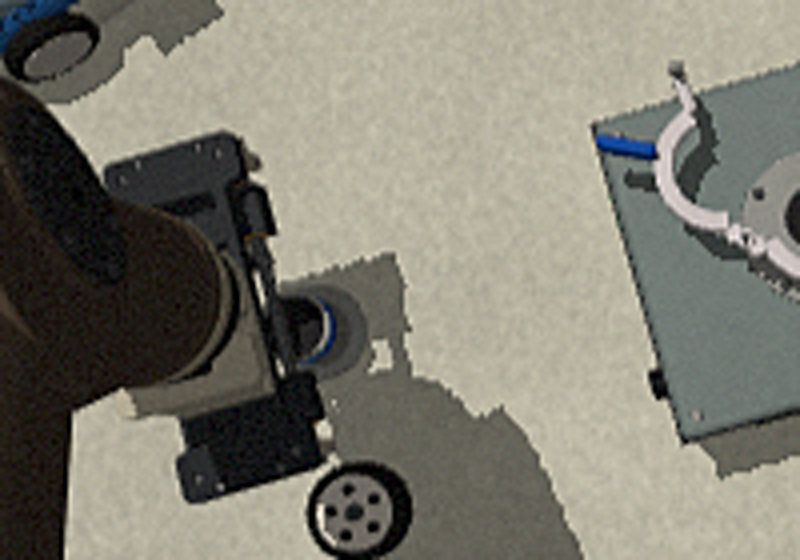

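Request:
step_arm --series '[[[0.075,0.003,-0.001,-0.02,0],[0.075,0.003,-0.001,-0.04,0],[0.075,0.003,-0.001,-0.055,0],[0.075,0.003,-0.001,-0.063,0],[0.075,0.003,-0.001,-0.063,0],[0.075,0.003,-0.001,-0.063,0]]]'

```text
clock: 2.23
position: [0.5205, 0.2957, 0.038]
ee_rot: [-1.889, -2.508, 0.002]
force: [-0.1, 0.1, -0.0]
width: 0.816
```

```bash
python3 look.py 2 scene:270,100,160,120,5
```

```text
t 2.23 pos [0.5205 0.2957 0.038 ] ytool 16.0 tilt 0.12 F [-0.1  0.1 -0. ] T [-0.08  0.01 -0.02] w 0.0749 j [-0.77  0.63  0.24  1.85 -0.23  0.69 -0.12]
```

View pics/scene2.png

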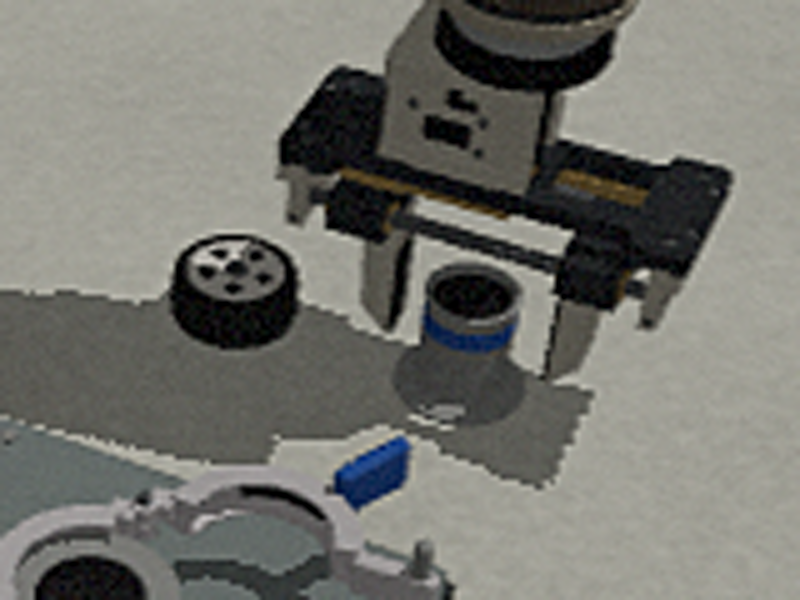

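Request:
step_arm --series '[[[0.075,-0.002,-0.001,-0.004,0],[0.06,-0.002,-0.001,-0.004,0],[0.05,-0.002,-0.001,-0.004,0],[0.046,-0.002,-0.001,-0.004,0],[0.04,-0.002,-0.001,-0.004,0],[0.03,-0.002,-0.001,-0.004,0],[0.03,-0.002,-0.001,-0.004,0],[0.03,-0.002,-0.001,-0.004,0]]]' --squeeze 20

```text
clock: 2.95
position: [0.5188, 0.2947, 0.0343]
ee_rot: [-1.889, -2.508, 0.001]
force: [-0.5, 0.9, 2.7]
width: 0.473
```

```bash
python3 look.py 3
```

```text
t 2.95 pos [0.5188 0.2947 0.0343] ytool 16.0 tilt 0.1 F [-0.5  0.9  2.7] T [-0.09  0.17 -0.  ] w 0.0434 j [-0.77  0.63  0.24  1.85 -0.23  0.68 -0.12]
```

Request:
step_arm --series '[[[0.03,0,0,0.02,0],[0.03,0,0,0.05,0],[0.03,0,0,0.085,0],[0.03,0,0,0.12,0],[0.03,0,0,0.155,0],[0.03,0,0,0.185,0],[0.03,0,0,0.2,0],[0.03,0,0,0.205,0],[0.03,0,0,0.205,0]]]'

```text
clock: 3.7
position: [0.5191, 0.295, 0.2402]
ee_rot: [-1.889, -2.509, -0.002]
force: [-0.3, 0.2, -1.2]
width: 0.475
```

Request:
step_arm --series '[[[0.03,0.003,-0.015,0,0],[0.03,0.008,-0.035,0,0],[0.03,0.014,-0.062,0,0],[0.03,0.02,-0.092,0,0],[0.03,0.027,-0.122,0,0],[0.03,0.033,-0.152,0,0],[0.03,0.04,-0.182,0,0],[0.03,0.047,-0.212,0,0],[0.03,0.053,-0.242,0,0],[0.03,0.06,-0.272,0,0],[0.03,0.065,-0.297,0,0],[0.03,0.069,-0.312,0,0],[0.03,0.071,-0.32,0,0],[0.03,0.071,-0.32,0,0],[0.03,0.071,-0.32,0,0],[0.03,0.071,-0.32,0,0]]]'

```text
clock: 5.03
position: [0.5896, -0.0234, 0.2394]
ee_rot: [-1.886, -2.509, -0.001]
force: [0.1, 0.2, -2.6]
width: 0.475
```

```bash
python3 look.py 4 scene:195,120,200,150,4 top:180,120,200,150,4
```

```text
t 5.03 pos [ 0.5896 -0.0234  0.2394] ytool 16.1 tilt 0.16 F [ 0.1  0.2 -2.6] T [-0.1   0.04 -0.03] w 0.0436 j [-0.34  0.39  0.41  1.69 -0.17  1.1   0.4 ]
```

View pics/scene4.png

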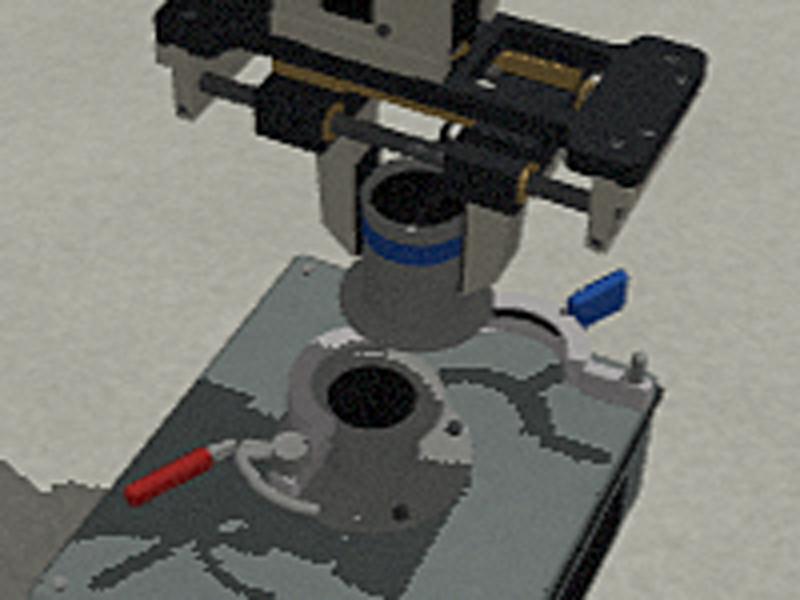

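View pics/top4.png

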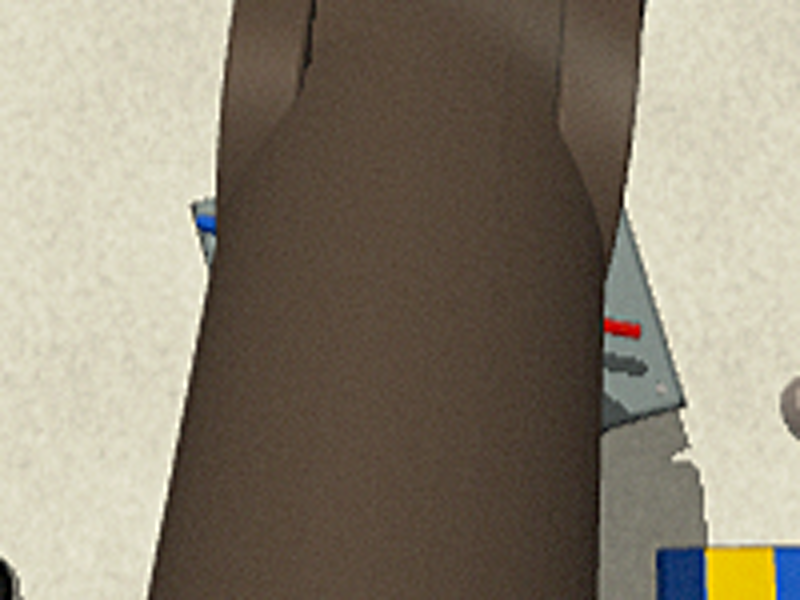

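Request:
step_arm --series '[[[0.03,0,-0.002,-0.015,0],[0.03,0,-0.002,-0.035,0],[0.03,0,-0.002,-0.05,0],[0.03,0,-0.002,-0.057,0],[0.03,0,-0.002,-0.06,0],[0.03,0,-0.002,-0.06,0],[0.03,0,-0.002,-0.06,0]]]'

```text
clock: 5.72
position: [0.5903, -0.025, 0.1806]
ee_rot: [-1.886, -2.511, -0.003]
force: [0.3, 0.0, -1.4]
width: 0.476
```

```bash
python3 look.py 5 scene:225,140,150,112,5
```

```text
t 5.72 pos [ 0.5903 -0.025   0.1806] ytool 16.2 tilt 0.13 F [ 0.3  0.  -1.4] T [-0.1   0.03 -0.01] w 0.0437 j [-0.32  0.45  0.39  1.76 -0.2   0.97  0.43]
```

View pics/scene5.png

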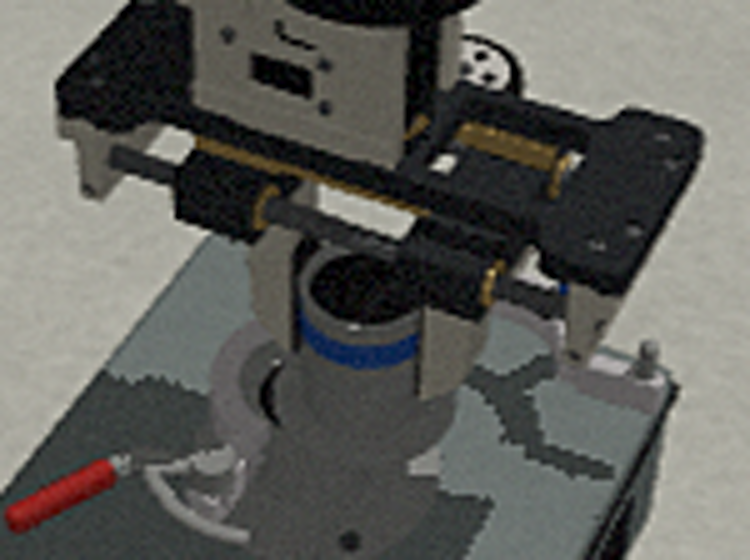

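Request:
step_arm --series '[[[0.03,-0.001,-0.001,-0.001,0],[0.03,-0.001,-0.001,-0.002,0],[0.03,-0.001,-0.001,-0.003,0],[0.03,-0.001,-0.001,-0.004,0],[0.03,-0.001,-0.001,-0.005,0],[0.03,-0.001,-0.001,-0.005,0]]]'

```text
clock: 6.27
position: [0.5893, -0.0261, 0.1756]
ee_rot: [-1.886, -2.511, -0.003]
force: [-0.1, 0.7, -1.2]
width: 0.476
```

Request:
step_arm --series '[[[0.03,0,0,-0.0005,0],[0.03,0,0,-0.001,0],[0.03,0,0,-0.0015,0]]]'

```text
clock: 6.52
position: [0.5894, -0.0261, 0.1743]
ee_rot: [-1.886, -2.511, -0.003]
force: [-2.9, 1.5, 7.4]
width: 0.477
```

Request:
step_arm --series '[[[0.03,0,0,0.0004,0],[0.03,-0.0019,-0.0005,0.0005,0],[0.03,-0.0038,-0.0011,0.0005,0],[0.03,-0.0058,-0.0016,0.0005,0],[0.03,-0.0077,-0.0022,0.0005,0],[0.03,-0.0096,-0.0027,0.0005,0],[0.03,-0.0115,-0.0033,0.0005,0],[0.03,-0.0125,-0.0036,0.0005,0],[0.03,-0.0125,-0.0036,0.0005,0]]]'

```text
clock: 7.27
position: [0.5766, -0.0298, 0.1749]
ee_rot: [-1.886, -2.511, -0.003]
force: [-0.5, -0.1, -1.2]
width: 0.479
```

```bash
python3 look.py 6 scene:225,140,150,112,5
```

```text
t 7.27 pos [ 0.5766 -0.0298  0.1749] ytool 16.2 tilt 0.14 F [-0.5 -0.1 -1.2] T [-0.07  0.02  0.02] w 0.044 j [-0.32  0.43  0.39  1.8  -0.2   0.95  0.44]
```

View pics/scene6.png

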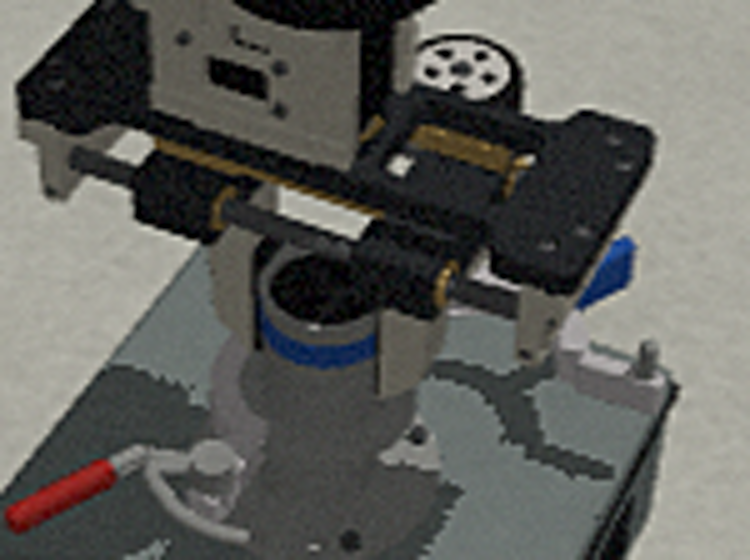

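Request:
step_arm --series '[[[0.03,-0.0008,-0.0002,-0.0003,0],[0.03,-0.0016,-0.0005,-0.0003,0],[0.03,-0.0024,-0.0007,-0.0003,0],[0.03,-0.0032,-0.0009,-0.0003,0],[0.03,-0.0032,-0.0009,-0.0003,0]]]'

```text
clock: 7.73
position: [0.5734, -0.0307, 0.1746]
ee_rot: [-1.886, -2.511, -0.003]
force: [0.5, 0.2, -2.4]
width: 0.473
```

Request:
step_arm --series '[[[0.03,-0.0005,-0.0001,0,0],[0.03,-0.001,-0.0003,0,0],[0.03,-0.0014,-0.0004,0,0]]]'

```text
clock: 7.98
position: [0.572, -0.0311, 0.1746]
ee_rot: [-1.886, -2.511, -0.003]
force: [-0.6, -0.5, -2.0]
width: 0.478
```

Request:
step_arm --series '[[[0.03,-0.0005,-0.0001,-0.0001,0],[0.03,-0.0009,-0.0003,-0.0001,0],[0.03,-0.0009,-0.0003,-0.0001,0]]]'

```text
clock: 8.23
position: [0.5714, -0.0312, 0.1746]
ee_rot: [-1.886, -2.512, -0.004]
force: [1.9, -0.0, -2.1]
width: 0.476
```

Request:
step_arm --series '[[[0.03,-0.0005,-0.0001,-0.0001,0],[0.03,-0.0009,-0.0003,-0.0001,0],[0.03,-0.0009,-0.0003,-0.0001,0]]]'

```text
clock: 8.48
position: [0.5712, -0.0313, 0.1747]
ee_rot: [1.886, 2.512, 0.006]
force: [3.9, 1.1, -3.7]
width: 0.474
```

Request:
step_arm --series '[[[0.03,-0.0004,-0.0001,-0.0003,0],[0.03,-0.0008,-0.0002,-0.0006,0],[0.03,-0.0008,-0.0002,-0.0006,0]]]'

```text
clock: 8.73
position: [0.5712, -0.0313, 0.1746]
ee_rot: [1.885, 2.511, 0.008]
force: [3.7, 1.0, -0.6]
width: 0.476
```

```bash
python3 look.py 7 scene:225,140,150,112,5
```

```text
t 8.73 pos [ 0.5712 -0.0313  0.1746] ytool 16.2 tilt 0.3 F [ 3.7  1.  -0.6] T [ 0.36 -1.12  0.02] w 0.0437 j [-0.32  0.42  0.39  1.82 -0.2   0.94  0.44]
```

View pics/scene7.png

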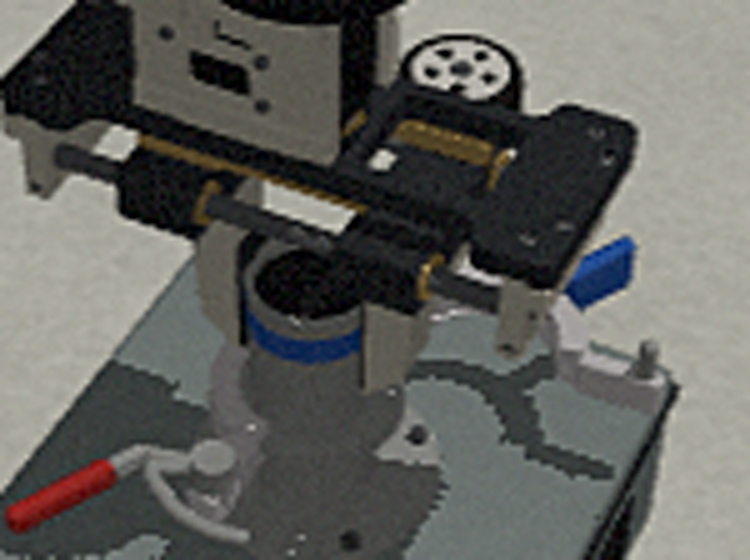

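Request:
step_arm --series '[[[0.03,0,0,-0.0005,0],[0.048,0,0,-0.0003,0],[0.052,0,0,0,0],[0.06,0,0,0,0],[0.06,0,0,0,0]]]'

```text
clock: 9.2
position: [0.5706, -0.0316, 0.1743]
ee_rot: [1.886, 2.512, 0.006]
force: [-0.4, -0.1, -0.0]
width: 0.636
```

```bash
python3 look.py 8
```

```text
t 9.2 pos [ 0.5706 -0.0316  0.1743] ytool 16.2 tilt 0.24 F [-0.4 -0.1 -0. ] T [-0.05  0.01 -0.04] w 0.0584 j [-0.32  0.42  0.39  1.82 -0.2   0.94  0.44]
```

Request:
step_arm --series '[[[0.06,0,0,0.015,0],[0.06,0,0,0.04,0],[0.06,0,0,0.07,0],[0.06,0,0,0.09,0],[0.06,0,0,0.09,0]]]'

```text
clock: 9.62
position: [0.5723, -0.0321, 0.2685]
ee_rot: [1.884, 2.507, 0.012]
force: [0.6, 0.3, 0.1]
width: 0.653
```

```bash
python3 look.py 9 scene:225,140,150,112,5
```

```text
t 9.62 pos [ 0.5723 -0.0321  0.2685] ytool 16.2 tilt 0.55 F [0.6 0.3 0.1] T [-0.1  -0.01  0.03] w 0.0599 j [-0.35  0.33  0.42  1.7  -0.15  1.14  0.4 ]
```

View pics/scene9.png

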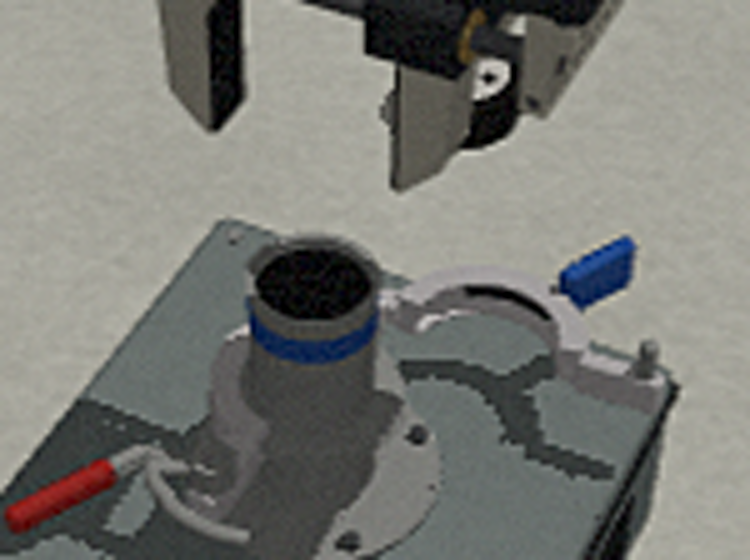

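```bash
cat > lug.py <<'E'
from m2 import *
import sys
def lug(th,off,rad=58):
    a=np.pi/3; p0=np.array([rad*np.cos(a)+44,rad*np.sin(a)]); c,s=np.cos(th),np.sin(th)
    L=np.array([c*p0[0]-s*p0[1]-44,s*p0[0]+c*p0[1]]); b=a+th+np.pi/2
    w=toworld(L+off*np.array([np.cos(b),np.sin(b)])); y=np.degrees(b)-74.1
    return w,(y+90)%180-90 if th>.9 else y-180
if __name__=="__main__":
    o=observe();P=o['position'];Rm=R.from_rotvec(o['ee_rot']).as_matrix();y0=np.degrees(np.arctan2(Rm[1,1],Rm[0,1]))
    off=float(sys.argv[1])
    for th in map(float,sys.argv[2:]):
        w,y=lug(th,off); print(th,"abs",w.round(4),round(y,1),"delta",(w-P[:2]).round(4),"spin",round(y-y0,1),"z",P[2].round(4))
E
python3 lug.py 35 1.7 1.6; python3 lug.py 20 1.6 1.4 1.2 1 .8 .6 .4 .3 .2 .1
```

```text
1.7 abs [0.5724 0.0904] -6.7 delta [0.0009 0.1223] spin -22.9 z 0.2663
1.6 abs [0.5802 0.0888] -12.4 delta [0.0087 0.1207] spin -28.6 z 0.2663
1.6 abs [0.5948 0.0855] -12.4 delta [0.0234 0.1174] spin -28.6 z 0.2663
1.4 abs [0.6089 0.0771] -23.9 delta [0.0374 0.109 ] spin -40.1 z 0.2663
1.2 abs [0.621  0.0661] -35.3 delta [0.0495 0.098 ] spin -51.5 z 0.2663
1.0 abs [0.6307 0.0529] -46.8 delta [0.0592 0.0848] spin -63.0 z 0.2663
0.8 abs [0.6375 0.038 ] -58.3 delta [0.066  0.0699] spin -74.5 z 0.2663
0.6 abs [0.6413 0.0221] -69.7 delta [0.0698 0.0539] spin -85.9 z 0.2663
0.4 abs [0.6418 0.0057] -81.2 delta [0.0703 0.0376] spin -97.4 z 0.2663
0.3 abs [ 0.6408 -0.0025] -86.9 delta [0.0693 0.0294] spin -103.1 z 0.2663
0.2 abs [ 0.639  -0.0105] -92.6 delta [0.0676 0.0214] spin -108.8 z 0.2663
0.1 abs [ 0.6365 -0.0182] -98.4 delta [0.065  0.0136] spin -114.6 z 0.2663
```

Request:
step_arm --series '[[[0.04,0,0.02,0,-5],[0,0,0.05,0,-11],[0,0.002,0.08,0,-18],[0,0.004,0.105,0,-24],[0,0.005,0.118,0,-28.6],[0,0.005,0.121,0,-28.6],[0,0.005,0.121,-0.02,-28.6],[0,0.005,0.121,-0.05,-28.6],[0,0.005,0.121,-0.08,-28.6],[0,0.005,0.121,-0.1,-28.6],[0,0.005,0.121,-0.108,-28.6],[0,0.005,0.121,-0.108,-28.6]]]'

```text
clock: 10.67
position: [0.5749, 0.0876, 0.1561]
ee_rot: [2.445, 1.967, 0.001]
force: [-1.0, 0.7, 0.7]
width: 0.008
```

```bash
python3 look.py 10 scene:225,120,180,135,4.4; python3 lug.py 20 1.6 1.5
```

```text
t 10.67 pos [0.5749 0.0876 0.1561] ytool -12.4 tilt 0.21 F [-1.   0.7  0.7] T [-0.13  0.13 -0.06] w 0.0007 j [-0.56  0.47  0.45  1.81 -0.25  0.91 -0.22]
1.6 abs [0.5948 0.0855] -12.4 delta [ 0.0188 -0.0024] spin -0.0 z 0.1578
1.5 abs [0.6021 0.0817] -18.2 delta [ 0.0261 -0.0062] spin -5.8 z 0.1578
```

View pics/scene10.png

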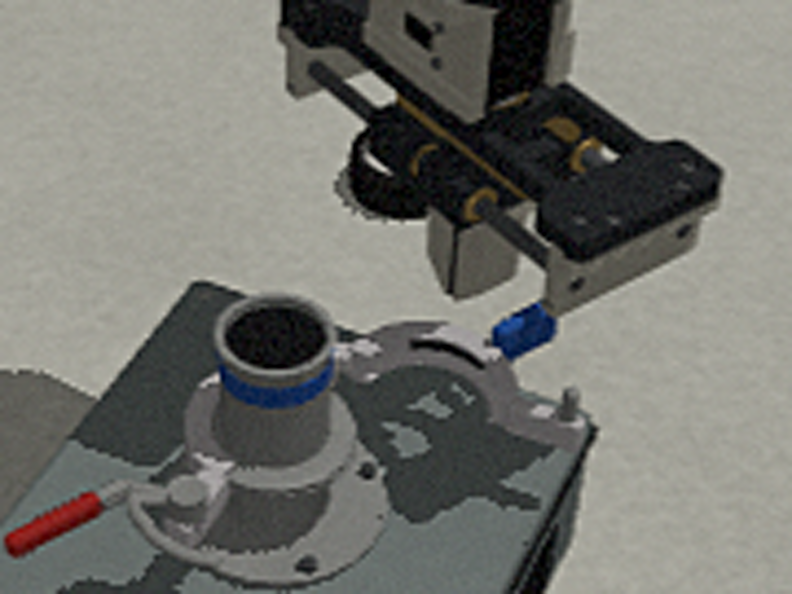

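```bash
python3 lug.py 20 1.65 1.6 1.55 1.5 1.45 1.4 1.35 1.3 1.25 1.2 1.15 1.1 1.05 1 .95| awk '{print $1,$2,$3,$4,$5,$6,$7,$8,$9,$10,$11,$12,$13}'
```

```text
1.65 abs [0.5911 0.0872] -9.6 delta [ 0.0151 -0.0007] spin 2.8 z 0.1578
1.6 abs [0.5948 0.0855] -12.4 delta [ 0.0188 -0.0024] spin -0.0 z 0.1578
1.55 abs [0.5985 0.0837] -15.3 delta [ 0.0225 -0.0042] spin -2.9 z 0.1578
1.5 abs [0.6021 0.0817] -18.2 delta [ 0.0261 -0.0062] spin -5.8 z 0.1578
1.45 abs [0.6055 0.0795] -21.0 delta [ 0.0295 -0.0084] spin -8.6 z 0.1578
1.4 abs [0.6089 0.0771] -23.9 delta [ 0.0329 -0.0108] spin -11.5 z 0.1578
1.35 abs [0.6121 0.0746] -26.8 delta [ 0.0361 -0.0133] spin -14.3 z 0.1578
1.3 abs [0.6152 0.0719] -29.6 delta [ 0.0392 -0.016 ] spin -17.2 z
1.25 abs [0.6182 0.0691] -32.5 delta [ 0.0422 -0.0189] spin -20.1 z 0.1578
1.2 abs [0.621 0.0661] -35.3 delta [ 0.045 -0.0218] spin -22.9 z 0.1578
1.15 abs [0.6237 0.063 ] -38.2 delta [ 0.0476 -0.025 ] spin -25.8
1.1 abs [0.6262 0.0597] -41.1 delta [ 0.0501 -0.0282] spin -28.7 z 0.1578
1.05 abs [0.6285 0.0564] -43.9 delta [ 0.0525 -0.0316] spin -31.5 z 0.1578
1.0 abs [0.6307 0.0529] -46.8 delta [ 0.0546 -0.0351] spin -34.4 z 0.1578
0.95 abs [0.6326 0.0493] -49.7 delta [ 0.0566 -0.0386] spin -37.3 z 0.1578
```

Request:
step_arm --series '[[[0,0.004,0,0,0],[0,0.009,0,0,0],[0,0.013,-0.001,0,0],[0,0.016,-0.001,0,0],[0,0.019,-0.002,0,0],[0,0.0225,-0.004,0,-2.9],[0,0.026,-0.006,0,-5.8],[0,0.0295,-0.0085,0,-8.6],[0,0.033,-0.011,0,-11.5],[0,0.036,-0.0135,0,-14.3],[0,0.039,-0.016,0,-17.2]]]'

```text
clock: 11.63
position: [0.6154, 0.0721, 0.158]
ee_rot: [2.713, 1.575, 0.005]
force: [0.1, 0.7, -0.0]
width: 0.005
```

```bash
python3 look.py 11 scene:225,120,180,135,4.4; python3 lug.py 20 1.3 1.2 1.1 1 .9 .8 .7 .6 .5 .4
```

```text
t 11.63 pos [0.6154 0.0721 0.158 ] ytool -29.7 tilt 0.33 F [ 0.1  0.7 -0. ] T [0.08 0.17 0.05] w 0.0005 j [-0.56  0.54  0.53  1.72 -0.31  0.97 -0.43]
1.3 abs [0.6152 0.0719] -29.6 delta [-0.0007  0.0004] spin 0.3 z 0.1579
1.2 abs [0.621  0.0661] -35.3 delta [ 0.0051 -0.0054] spin -5.4 z 0.1579
1.1 abs [0.6262 0.0597] -41.1 delta [ 0.0102 -0.0118] spin -11.1 z 0.1579
1.0 abs [0.6307 0.0529] -46.8 delta [ 0.0147 -0.0186] spin -16.9 z 0.1579
0.9 abs [0.6345 0.0456] -52.5 delta [ 0.0185 -0.0259] spin -22.6 z 0.1579
0.8 abs [0.6375 0.038 ] -58.3 delta [ 0.0216 -0.0335] spin -28.3 z 0.1579
0.7 abs [0.6398 0.0301] -64.0 delta [ 0.0239 -0.0414] spin -34.0 z 0.1579
0.6 abs [0.6413 0.0221] -69.7 delta [ 0.0253 -0.0495] spin -39.8 z 0.1579
0.5 abs [0.6419 0.0139] -75.5 delta [ 0.026  -0.0576] spin -45.5 z 0.1579
0.4 abs [0.6418 0.0057] -81.2 delta [ 0.0259 -0.0658] spin -51.2 z 0.1579
```

View pics/scene11.png

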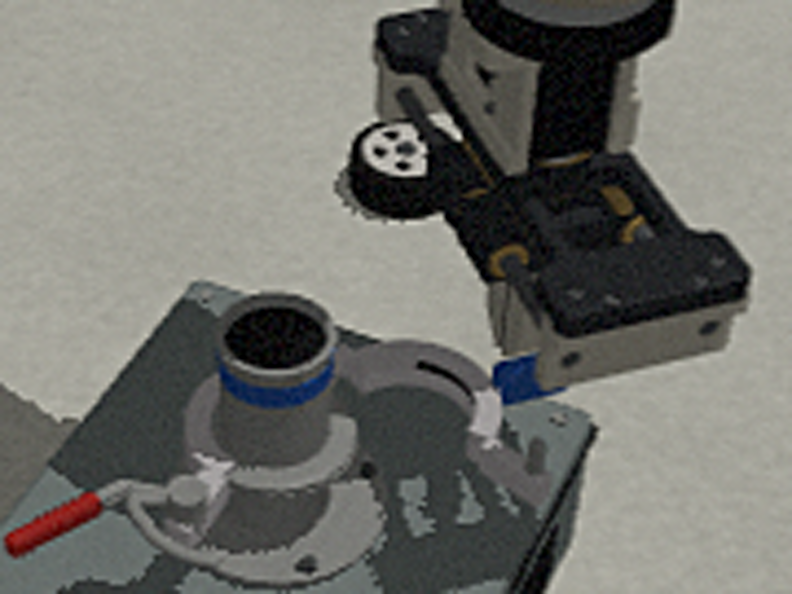

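Request:
step_arm --series '[[[0,0.0025,-0.0025,0,-2.7],[0,0.005,-0.0055,0,-5.4],[0,0.0078,-0.0085,0,-8.3],[0,0.01,-0.012,0,-11.1],[0,0.0125,-0.015,0,-14],[0,0.0147,-0.0186,0,-16.9],[0,0.0185,-0.026,0,-22.6],[0,0.0216,-0.0335,0,-28.3],[0,0.024,-0.0415,0,-34],[0,0.0253,-0.0495,0,-39.8],[0,0.026,-0.0576,0,-45.5],[0,0.026,-0.066,0,-51.2],[0,0.026,-0.066,0,-51.2]]]'

```text
clock: 12.77
position: [0.6419, 0.0038, 0.1581]
ee_rot: [3.125, 0.234, 0.001]
force: [-0.1, -0.1, 0.0]
width: 0.002
```

```bash
python3 look.py 12 scene:225,120,180,135,4.4 top:200,120,160,120,5; python3 lug.py 20 .4 .3 .25 .2 .15 .1
```

```text
t 12.77 pos [0.6419 0.0038 0.1581] ytool -81.4 tilt 0.43 F [-0.1 -0.1  0. ] T [-0.04  0.19 -0.01] w 0.0002 j [-0.58  0.63  0.77  1.67 -0.49  1.04 -1.07]
0.4 abs [0.6418 0.0057] -81.2 delta [-0.0002  0.0001] spin -0.2 z 0.1579
0.3 abs [ 0.6408 -0.0025] -86.9 delta [-0.0012 -0.008 ] spin -6.0 z 0.1579
0.25 abs [ 0.64   -0.0065] -89.8 delta [-0.0019 -0.012 ] spin -8.8 z 0.1579
0.2 abs [ 0.639  -0.0105] -92.6 delta [-0.0029 -0.016 ] spin -11.7 z 0.1579
0.15 abs [ 0.6378 -0.0144] -95.5 delta [-0.0041 -0.0199] spin -14.6 z 0.1579
0.1 abs [ 0.6365 -0.0182] -98.4 delta [-0.0055 -0.0238] spin -17.4 z 0.1579
```

View pics/scene12.png

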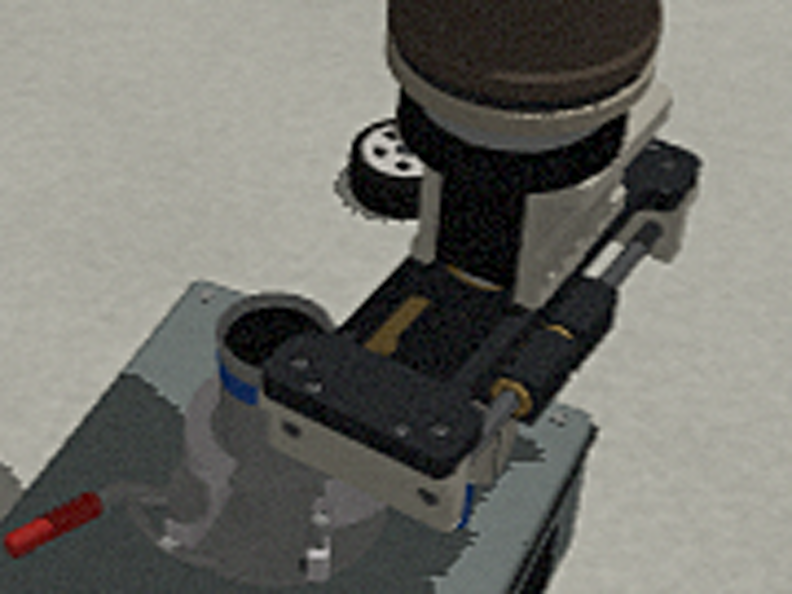

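View pics/top12.png

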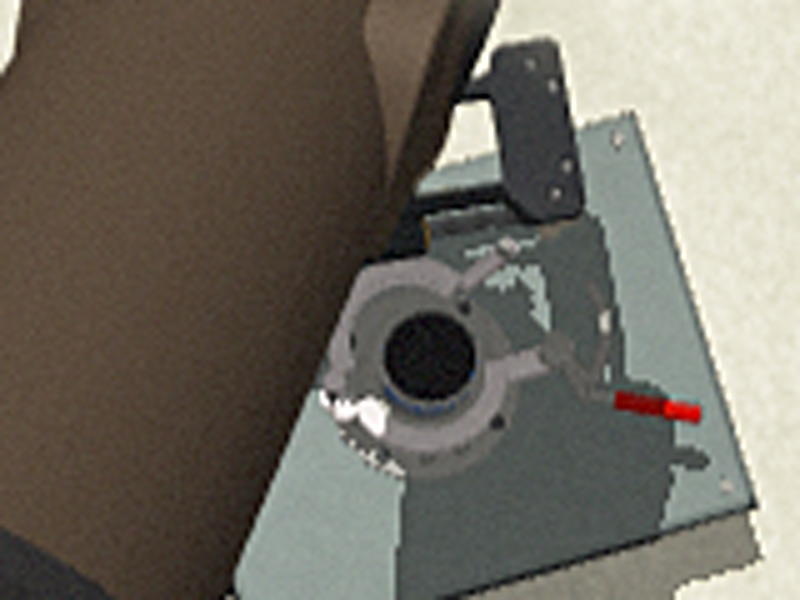

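```bash
cat > ringang.py <<'E'
from m2 import *
import sys
def ang(u,v,nm='top',z=.164):
    q=toseat(onz(nm,u,v,z))-[-44,0]; return np.arctan2(q[1],q[0])-np.arctan2(5,102),np.hypot(*q)
print(ang(*map(float,sys.argv[1:3])))
E
python3 ringang.py 302 169
```

```text
(np.float64(0.3460369739073223), np.float64(102.3640202818508))
```

Request:
step_arm --series '[[[0,-0.0005,-0.003,0,-2],[0,-0.001,-0.006,0,-4],[0,-0.0015,-0.009,0,-6.5],[0,-0.002,-0.012,0,-8.8],[0,-0.0025,-0.014,0,-10.2],[0,-0.003,-0.016,0,-11.7],[0,-0.003,-0.016,0,-11.7]]]'

```text
clock: 13.45
position: [0.6388, -0.0108, 0.158]
ee_rot: [3.134, -0.075, -0.001]
force: [-0.2, -1.2, 0.4]
width: 0.007
```

```bash
python3 look.py 13 top:200,120,160,120,5; python3 lug.py 20 .2 .15 .12 .1 .08 .06
```

```text
t 13.45 pos [ 0.6388 -0.0108  0.158 ] ytool -92.7 tilt 0.38 F [-0.2 -1.2  0.4] T [-0.02  0.17 -0.  ] w 0.0007 j [-0.58  0.64  0.82  1.68 -0.52  1.05 -1.21]
0.2 abs [ 0.639  -0.0105] -92.6 delta [0.0001 0.0001] spin -0.0 z 0.158
0.15 abs [ 0.6378 -0.0144] -95.5 delta [-0.001  -0.0038] spin -2.9 z 0.158
0.12 abs [ 0.637  -0.0167] -97.2 delta [-0.0019 -0.0061] spin -4.6 z 0.158
0.1 abs [ 0.6365 -0.0182] -98.4 delta [-0.0024 -0.0076] spin -5.7 z 0.158
0.08 abs [ 0.6359 -0.0198] -99.5 delta [-0.003  -0.0092] spin -6.9 z 0.158
0.06 abs [ 0.6352 -0.0213] -100.7 delta [-0.0037 -0.0107] spin -8.0 z 0.158
```

View pics/top13.png

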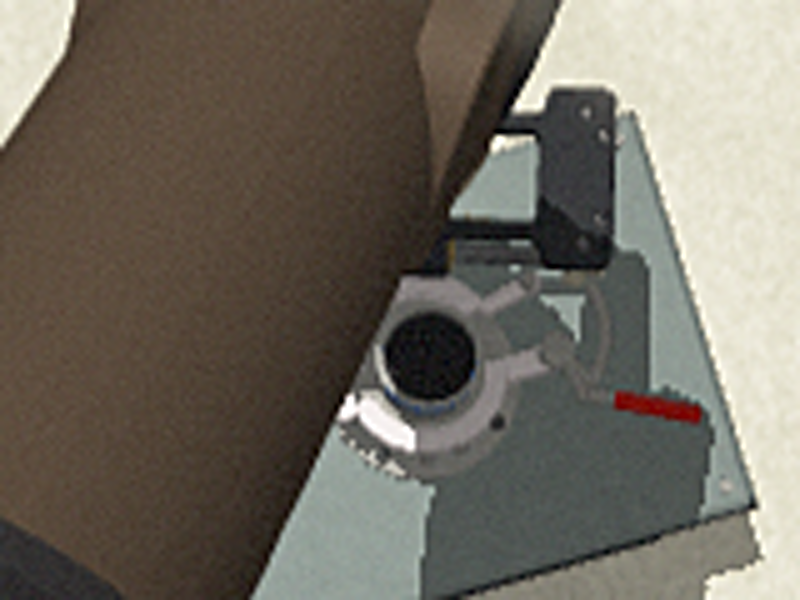

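```bash
python3 ringang.py 306.2 176;python3 ringang.py 306.2 175
```

```text
(np.float64(0.16686828393659828), np.float64(101.21482318327269))
(np.float64(0.18604532262301532), np.float64(102.32898595975027))
```

Request:
step_arm --series '[[[0,-0.0005,-0.0015,0,-1.2],[0,-0.001,-0.003,0,-2.4],[0,-0.0011,-0.004,0,-3],[0,-0.0011,-0.004,0,-3]]]'

```text
clock: 13.83
position: [0.6375, -0.0148, 0.1579]
ee_rot: [3.131, -0.156, -0.001]
force: [-0.4, -0.6, -0.4]
width: 0.005
```

```bash
python3 look.py 14 top:270,150,60,45,12
```

```text
t 13.83 pos [ 0.6375 -0.0148  0.1579] ytool -95.7 tilt 0.39 F [-0.4 -0.6 -0.4] T [ 0.05  0.15 -0.01] w 0.0004 j [-0.59  0.65  0.84  1.68 -0.53  1.06 -1.25]
```

View pics/top14.png

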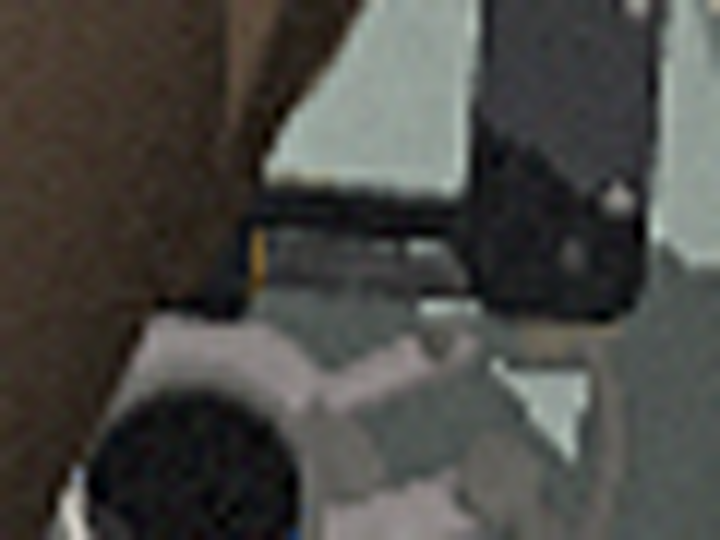

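Request:
step_arm --series '[[[0,-0.0003,-0.0008,0,-0.6],[0,-0.0006,-0.0016,0,-1.2],[0,-0.0009,-0.0023,0,-1.7],[0,-0.0009,-0.0023,0,-1.7]]]'

```text
clock: 14.22
position: [0.6367, -0.0173, 0.1579]
ee_rot: [3.128, -0.203, -0.001]
force: [0.2, 0.5, -0.2]
width: 0.004
```

Request:
step_arm --series '[[[0,-0.0002,-0.0004,0,-0.3],[0,-0.0003,-0.0008,0,-0.6],[0,-0.0003,-0.0008,0,-0.6]]]'

```text
clock: 14.47
position: [0.6364, -0.0182, 0.1579]
ee_rot: [3.127, -0.22, -0.001]
force: [0.5, 0.4, 0.8]
width: 0.004
```

```bash
python3 look.py 15 top:270,150,60,45,12
```

```text
t 14.47 pos [ 0.6364 -0.0182  0.1579] ytool -98.0 tilt 0.41 F [0.5 0.4 0.8] T [ 0.03  0.17 -0.03] w 0.0003 j [-0.59  0.65  0.85  1.69 -0.54  1.06 -1.28]
```

View pics/top15.png

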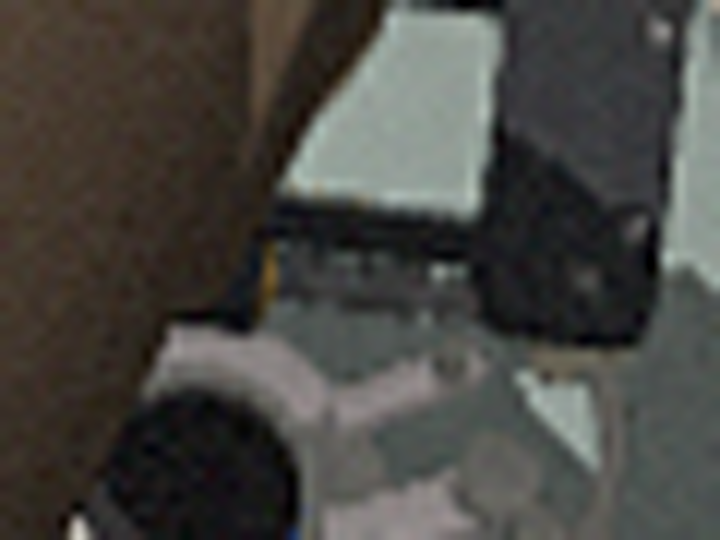

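```bash
python3 ringang.py 307 179.5;python3 ringang.py 307.5 179.8
```

```text
(np.float64(0.08907817468031412), np.float64(99.23735231210759))
(np.float64(0.078410898818915), np.float64(99.96987681480762))
```

Request:
step_arm --series '[[[0,-0.0002,-0.0004,0,-0.3],[0,-0.0003,-0.0008,0,-0.6],[0,-0.0003,-0.0008,0,-0.6]]]'

```text
clock: 14.77
position: [0.636, -0.019, 0.1579]
ee_rot: [3.126, -0.237, -0.002]
force: [-0.2, 1.0, 0.7]
width: 0.01
```

Request:
step_arm --series '[[[0,-0.0002,-0.0004,0,-0.3],[0,-0.0003,-0.0008,0,-0.6],[0,-0.0003,-0.0008,0,-0.6]]]'

```text
clock: 15.02
position: [0.6357, -0.0199, 0.1579]
ee_rot: [3.124, -0.254, -0.002]
force: [0.7, 0.3, -0.6]
width: 0.004
```

Request:
step_arm --series '[[[0,-0.0002,-0.0004,0,-0.3],[0,-0.0003,-0.0008,0,-0.5],[0,-0.0003,-0.0008,0,-0.5]]]'

```text
clock: 15.27
position: [0.6353, -0.0208, 0.1579]
ee_rot: [3.123, -0.268, -0.002]
force: [0.0, 0.4, -0.4]
width: 0.004
```

```bash
python3 look.py 16 top:270,150,60,45,12 scene:225,150,100,75,7
```

```text
t 15.27 pos [ 0.6353 -0.0208  0.1579] ytool -99.8 tilt 0.41 F [ 0.   0.4 -0.4] T [0.21 0.13 0.  ] w 0.0003 j [-0.59  0.65  0.86  1.69 -0.54  1.06 -1.3 ]
```

View pics/top16.png

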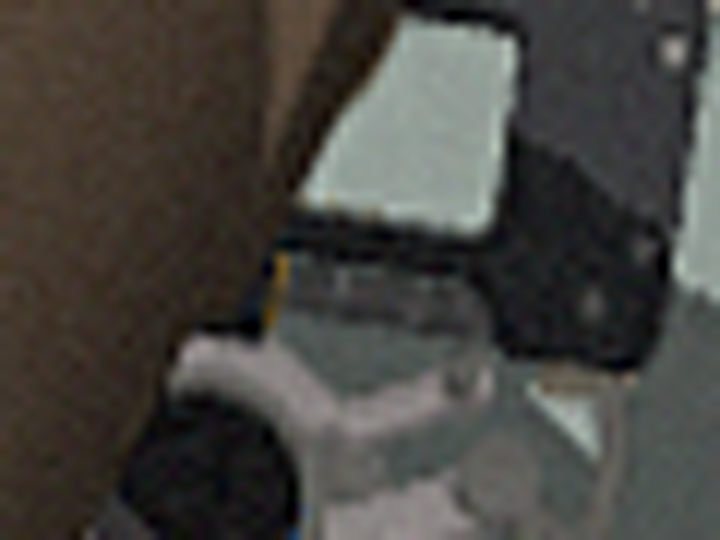

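View pics/scene16.png

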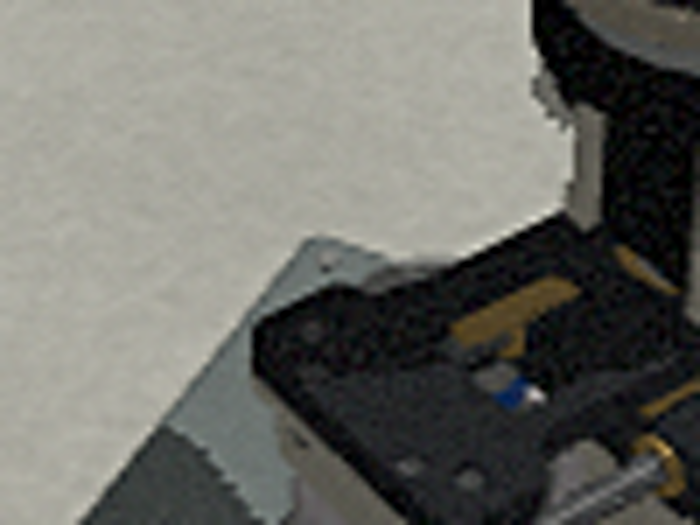

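Request:
step_arm --series '[[[0,-0.0001,-0.0003,0,-0.2],[0,-0.0002,-0.0006,0,-0.4],[0,-0.0002,-0.0006,0,-0.4]]]'

```text
clock: 15.62
position: [0.6352, -0.0211, 0.1579]
ee_rot: [3.122, -0.279, -0.002]
force: [1.4, 2.5, 0.1]
width: 0.007
```

```bash
python3 look.py 17
```

```text
t 15.62 pos [ 0.6352 -0.0211  0.1579] ytool -100.2 tilt 0.39 F [1.4 2.5 0.1] T [ 0.36 -0.03  0.07] w 0.0006 j [-0.59  0.65  0.86  1.69 -0.55  1.06 -1.31]
```

Request:
step_arm --series '[[[0,0.0015,0.005,0,0],[0,0.004,0.014,0,0],[0,0.008,0.025,0,0],[0,0.009,0.03,0,0],[0,0.009,0.03,0.02,0],[0,0.009,0.03,0.05,0],[0,0.009,0.03,0.08,0],[0,0.009,0.03,0.1,0],[0,0.009,0.03,0.1,0]]]'

```text
clock: 16.37
position: [0.6463, 0.0089, 0.2625]
ee_rot: [3.123, -0.278, 0.008]
force: [1.2, 0.0, -0.0]
width: 0.005
```

```bash
python3 look.py 18 top:240,150,100,75,8 scene:200,150,160,120,5
```

```text
t 16.37 pos [0.6463 0.0089 0.2625] ytool -100.2 tilt 0.48 F [ 1.2  0.  -0. ] T [-0.06  0.11 -0.03] w 0.0005 j [-0.66  0.58  0.93  1.54 -0.47  1.26 -1.42]
```

View pics/top18.png

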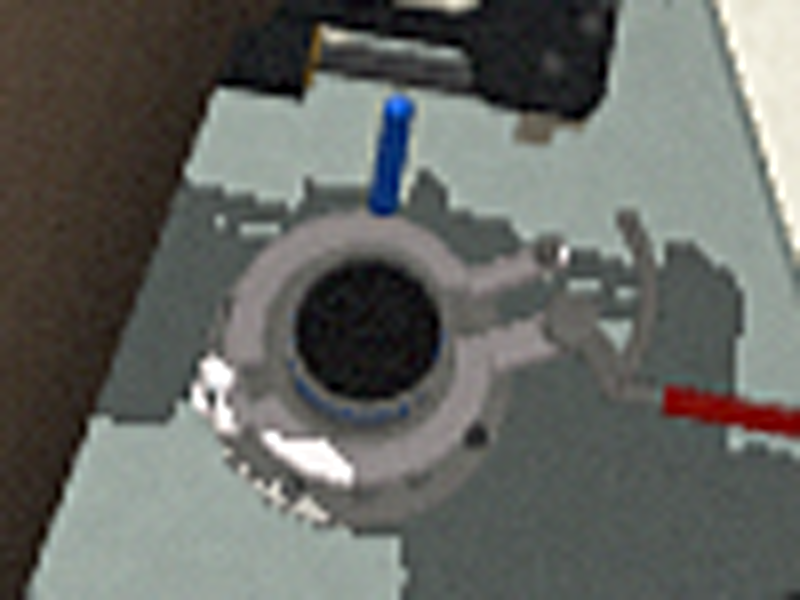

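View pics/scene18.png

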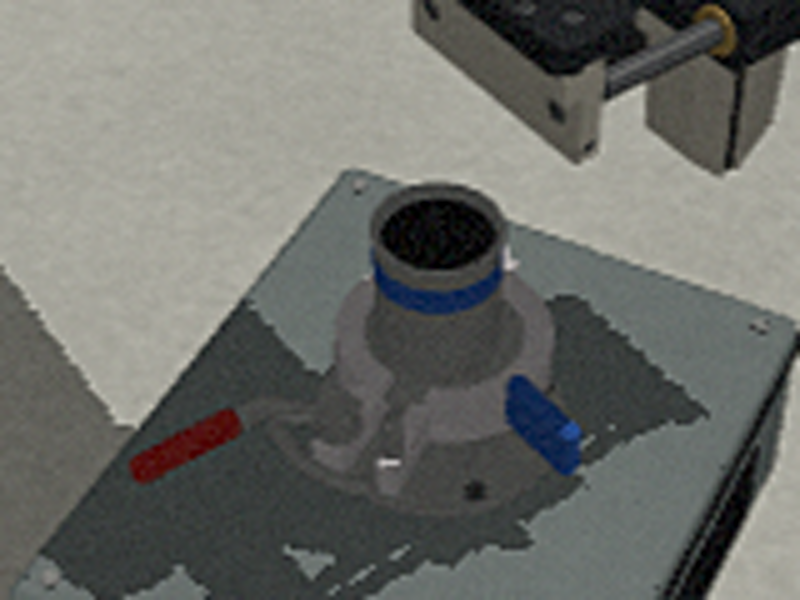

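```bash
cat > lev.py <<'E'
from m2 import *
import sys
def lev(q,off):
    p=np.arctan2(53,22.9)-q; T=np.array([58,-9])+57.7*np.array([np.cos(p),np.sin(p)]); b=np.radians(84)-q-np.pi/2
    return toworld(T+off*np.array([np.cos(b),np.sin(b)])), 84-np.degrees(q)-74.1+90
if __name__=="__main__":
    o=observe();P=o['position'];Rm=R.from_rotvec(o['ee_rot']).as_matrix();y0=np.degrees(np.arctan2(Rm[1,1],Rm[0,1])); off=float(sys.argv[1])
    print("pos",P.round(4),"yaw",y0.round(1))
    for q in map(float,sys.argv[2:]):
        w,y=lev(q,off); d=w-P[:2]; print(f"{q:.2f} abs {w[0]:.4f} {w[1]:.4f} {y:.1f} delta {d[0]:.4f} {d[1]:.4f} spin {y-y0:.1f}")
E
python3 lev.py 40 1.95; python3 lev.py 20 2 1.95
```

```text
pos [0.6446 0.0096 0.2584] yaw -100.1
1.95 abs 0.5119 -0.1314 -11.8 delta -0.1327 -0.1411 spin 88.3
pos [0.6446 0.0096 0.2584] yaw -100.1
2.00 abs 0.5293 -0.1331 -14.7 delta -0.1154 -0.1427 spin 85.5
1.95 abs 0.5315 -0.1355 -11.8 delta -0.1131 -0.1452 spin 88.3
```

Request:
step_arm --series '[[[0,-0.01,-0.01,0,6],[0,-0.02,-0.022,0,13],[0,-0.03,-0.034,0,20],[0,-0.041,-0.046,0,27],[0,-0.052,-0.058,0,34],[0,-0.063,-0.07,0,41],[0,-0.074,-0.082,0,48],[0,-0.085,-0.094,0,55],[0,-0.096,-0.106,0,62],[0,-0.107,-0.117,0,69],[0,-0.117,-0.127,0,76],[0,-0.126,-0.135,0,82],[0,-0.131,-0.14,0,87],[0,-0.133,-0.141,0,88.3],[0,-0.133,-0.141,0,88.3],[0,-0.133,-0.141,0,88.3]]]'

```text
clock: 17.8
position: [0.5117, -0.1306, 0.2579]
ee_rot: [2.438, 1.976, 0.006]
force: [0.1, 0.5, 1.2]
width: 0.003
```

```bash
python3 look.py 19 scene:180,120,180,135,4.4; python3 lev.py 40 1.95
```

```text
t 17.8 pos [ 0.5117 -0.1306  0.2579] ytool -12.0 tilt 0.32 F [0.1 0.5 1.2] T [-0.06  0.06  0.09] w 0.0003 j [-0.32  0.28  0.6   1.82 -0.18  1.09  0.14]
pos [ 0.5119 -0.1305  0.2579] yaw -11.9
1.95 abs 0.5119 -0.1314 -11.8 delta -0.0000 -0.0009 spin 0.1
```

View pics/scene19.png

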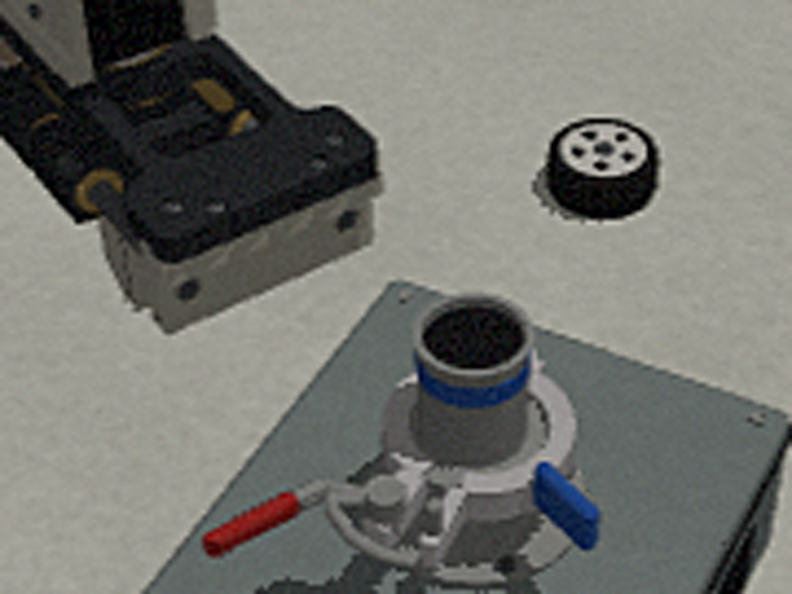

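Request:
step_arm --series '[[[0,0,-0.001,-0.02,0],[0,0,-0.001,-0.05,0],[0,0,-0.001,-0.08,0],[0,0,-0.001,-0.093,0],[0,0,-0.001,-0.097,0],[0,0,-0.001,-0.097,0]]]'

```text
clock: 18.35
position: [0.5117, -0.1309, 0.1599]
ee_rot: [2.439, 1.977, 0.003]
force: [-0.5, 0.5, 0.7]
width: 0.002
```

```bash
python3 look.py 20 scene:180,150,150,112,5; python3 lev.py 20 2.05 2 1.95 1.9 1.8 1.7
```

```text
t 18.35 pos [ 0.5117 -0.1309  0.1599] ytool -11.9 tilt 0.19 F [-0.5  0.5  0.7] T [-0.13  0.04  0.03] w 0.0002 j [-0.27  0.39  0.56  1.94 -0.27  0.87  0.22]
pos [ 0.5124 -0.1312  0.161 ] yaw -11.9
2.05 abs 0.5271 -0.1305 -17.6 delta 0.0148 0.0007 spin -5.6
2.00 abs 0.5293 -0.1331 -14.7 delta 0.0169 -0.0018 spin -2.7
1.95 abs 0.5315 -0.1355 -11.8 delta 0.0192 -0.0043 spin 0.1
1.90 abs 0.5339 -0.1378 -9.0 delta 0.0215 -0.0066 spin 3.0
1.80 abs 0.5390 -0.1421 -3.2 delta 0.0266 -0.0109 spin 8.7
1.70 abs 0.5444 -0.1459 2.5 delta 0.0321 -0.0147 spin 14.4
```

View pics/scene20.png

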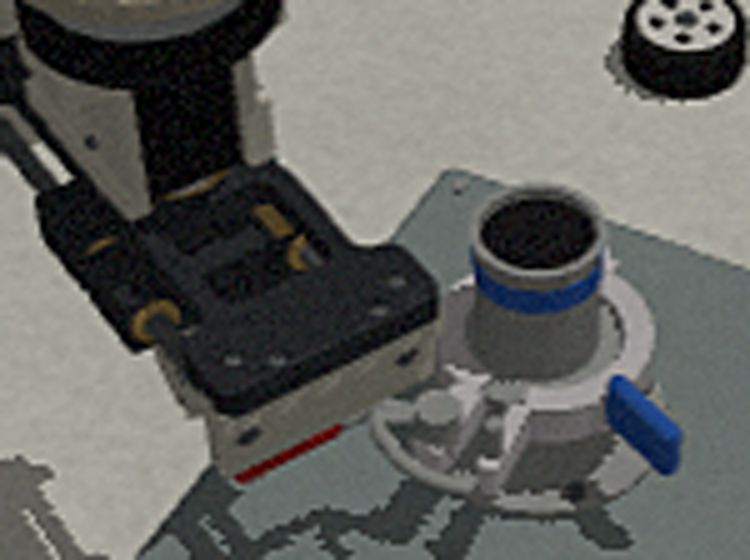

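Request:
step_arm --series '[[[0,0.006,-0.001,0,0],[0,0.011,-0.002,0,0],[0,0.015,-0.003,0,0],[0,0.018,-0.004,0,0],[0,0.0192,-0.0043,0,0],[0,0.0204,-0.0055,0,1.5],[0,0.0215,-0.0066,0,3]]]'

```text
clock: 18.98
position: [0.5322, -0.137, 0.1607]
ee_rot: [2.385, 2.045, 0.003]
force: [-8.1, 4.4, 5.8]
width: 0.006
```

```bash
python3 look.py 21; python3 lev.py 20 1.95 1.9 1.85 1.8 1.75 1.7 1.65 1.6 1.55 1.5
```

```text
t 18.98 pos [ 0.5322 -0.137   0.1607] ytool -8.8 tilt 0.12 F [-8.1  4.4  5.8] T [ 0.73  1.82 -0.01] w 0.0006 j [-0.24  0.43  0.54  1.89 -0.28  0.9   0.28]
pos [ 0.5322 -0.137   0.1607] yaw -8.8
1.95 abs 0.5315 -0.1355 -11.8 delta -0.0007 0.0015 spin -3.0
1.90 abs 0.5339 -0.1378 -9.0 delta 0.0017 -0.0008 spin -0.2
1.85 abs 0.5364 -0.1401 -6.1 delta 0.0042 -0.0030 spin 2.7
1.80 abs 0.5390 -0.1421 -3.2 delta 0.0068 -0.0051 spin 5.6
1.75 abs 0.5417 -0.1441 -0.4 delta 0.0094 -0.0070 spin 8.4
1.70 abs 0.5444 -0.1459 2.5 delta 0.0122 -0.0088 spin 11.3
1.65 abs 0.5473 -0.1476 5.4 delta 0.0151 -0.0105 spin 14.2
1.60 abs 0.5503 -0.1491 8.2 delta 0.0181 -0.0120 spin 17.0
1.55 abs 0.5533 -0.1504 11.1 delta 0.0211 -0.0134 spin 19.9
1.50 abs 0.5564 -0.1517 14.0 delta 0.0242 -0.0146 spin 22.8
```

Request:
step_arm --series '[[[0,-0.004,0.001,0,0],[0,-0.004,0.001,-0.003,0],[0,-0.004,0.001,-0.005,0],[0,-0.002,0.0005,-0.005,0],[0,0.0005,-0.0005,-0.005,0],[0,0.0017,-0.001,-0.005,0],[0,0.003,-0.002,-0.005,1.5],[0,0.0042,-0.003,-0.005,2.7],[0,0.0055,-0.004,-0.005,4],[0,0.0068,-0.005,-0.005,5.6]]]'

```text
clock: 19.82
position: [0.5369, -0.1417, 0.1551]
ee_rot: [-2.279, -2.156, 0.001]
force: [-10.0, 2.6, 6.1]
width: 0.005
```

```bash
python3 look.py 22; python3 lev.py 20 1.8 1.7  1.6  1.5 1.4 1.3 1.2
```

```text
t 19.82 pos [ 0.5369 -0.1417  0.1551] ytool -3.2 tilt 0.24 F [-10.    2.6   6.1] T [0.28 1.92 0.  ] w 0.0005 j [-0.2   0.44  0.5   1.88 -0.27  0.9   0.38]
pos [ 0.5369 -0.1417  0.1551] yaw -3.2
1.80 abs 0.5390 -0.1421 -3.2 delta 0.0021 -0.0004 spin -0.1
1.70 abs 0.5444 -0.1459 2.5 delta 0.0075 -0.0042 spin 5.7
1.60 abs 0.5503 -0.1491 8.2 delta 0.0134 -0.0074 spin 11.4
1.50 abs 0.5564 -0.1517 14.0 delta 0.0195 -0.0100 spin 17.1
1.40 abs 0.5627 -0.1536 19.7 delta 0.0258 -0.0119 spin 22.8
1.30 abs 0.5692 -0.1550 25.4 delta 0.0323 -0.0133 spin 28.6
1.20 abs 0.5759 -0.1556 31.1 delta 0.0390 -0.0139 spin 34.3
```

Request:
step_arm --series '[[[0,0.003,-0.001,0,1],[0,0.006,-0.0025,0,3],[0,0.0085,-0.0042,0,5.7],[0,0.0115,-0.006,0,8.5],[0,0.0144,-0.0074,0,11.4],[0,0.0175,-0.009,0,14.3],[0,0.0205,-0.01,0,17.1],[0,0.0237,-0.011,0,20],[0,0.0268,-0.012,0,22.8]]]'

```text
clock: 20.57
position: [0.5617, -0.1546, 0.1549]
ee_rot: [-1.804, -2.563, 0.006]
force: [-10.5, 0.1, 5.8]
width: 0.003
```

```bash
python3 look.py 23 scene:180,150,150,112,5; python3 lev.py 20 1.4 1.3 1.2 1.1 1 .9 .8
```

```text
t 20.57 pos [ 0.5617 -0.1546  0.1549] ytool 19.7 tilt 0.48 F [-10.5   0.1   5.8] T [-0.14  1.96  0.07] w 0.0003 j [-0.1   0.47  0.4   1.8  -0.22  0.92  0.73]
pos [ 0.5622 -0.1547  0.1549] yaw 19.9
1.40 abs 0.5627 -0.1536 19.7 delta 0.0005 0.0011 spin -0.2
1.30 abs 0.5692 -0.1550 25.4 delta 0.0070 -0.0003 spin 5.5
1.20 abs 0.5759 -0.1556 31.1 delta 0.0136 -0.0009 spin 11.2
1.10 abs 0.5825 -0.1556 36.9 delta 0.0203 -0.0009 spin 17.0
1.00 abs 0.5891 -0.1550 42.6 delta 0.0269 -0.0003 spin 22.7
0.90 abs 0.5956 -0.1537 48.3 delta 0.0334 0.0010 spin 28.4
0.80 abs 0.6020 -0.1517 54.1 delta 0.0398 0.0030 spin 34.1
```

View pics/scene23.png

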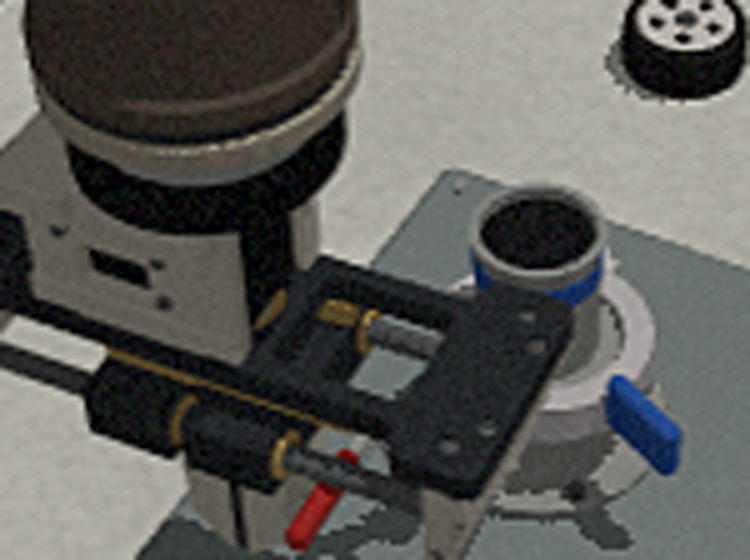

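Request:
step_arm --series '[[[0,0.004,0,0,2.5],[0,0.008,-0.0002,0,5.5],[0,0.0115,-0.0003,0,8.3],[0,0.015,-0.0004,0,11.2],[0,0.018,-0.0004,0,14],[0,0.0215,-0.0003,0,17],[0,0.025,0,0,19.8],[0,0.0282,0.0004,0,22.7],[0,0.0315,0.001,0,25.5],[0,0.0347,0.0019,0,28.4],[0,0.038,0.003,0,31.3],[0,0.041,0.004,0,34.1]]]'

```text
clock: 21.62
position: [0.6016, -0.1538, 0.1548]
ee_rot: [-0.968, -2.98, 0.014]
force: [-8.5, -6.6, 5.1]
width: 0.006
```

```bash
python3 look.py 24 scene:200,150,150,112,5; python3 lev.py 20 .8 .7 .6 .5 .4 .3 .2
```

```text
t 21.62 pos [ 0.6016 -0.1538  0.1548] ytool 54.0 tilt 0.69 F [-8.5 -6.6  5.1] T [-1.36  1.69  0.04] w 0.0006 j [-0.    0.52  0.24  1.69 -0.13  0.96  1.23]
pos [ 0.602  -0.1536  0.1548] yaw 54.2
0.80 abs 0.6020 -0.1517 54.1 delta -0.0001 0.0019 spin -0.2
0.70 abs 0.6081 -0.1491 59.8 delta 0.0061 0.0044 spin 5.6
0.60 abs 0.6139 -0.1459 65.5 delta 0.0119 0.0076 spin 11.3
0.50 abs 0.6194 -0.1422 71.3 delta 0.0174 0.0114 spin 17.0
0.40 abs 0.6245 -0.1379 77.0 delta 0.0225 0.0157 spin 22.7
0.30 abs 0.6291 -0.1332 82.7 delta 0.0271 0.0204 spin 28.5
0.20 abs 0.6333 -0.1280 88.4 delta 0.0312 0.0256 spin 34.2
```

View pics/scene24.png

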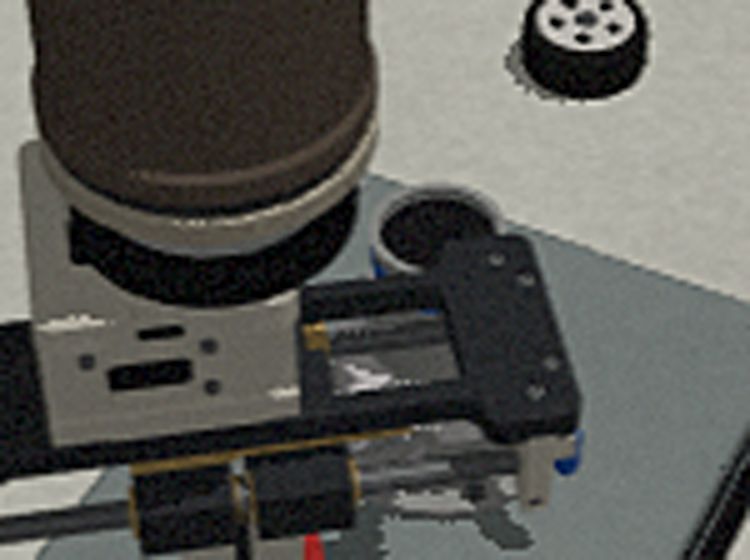

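Request:
step_arm --series '[[[0,0.004,0.003,0.001,2.8],[0,0.007,0.0055,0.001,5.6],[0,0.01,0.0075,0.002,8.4],[0,0.013,0.0095,0.002,11.3],[0,0.0155,0.0115,0.002,14.1],[0,0.018,0.0135,0.002,17],[0,0.0207,0.0158,0.002,19.8],[0,0.023,0.0178,0.002,22.7],[0,0.0253,0.02,0.002,25.6]]]'

```text
clock: 22.42
position: [0.6258, -0.14, 0.1557]
ee_rot: [-0.282, -3.121, 0.027]
force: [-2.1, -15.8, -5.8]
width: 0.007
```

```bash
python3 look.py 25 ; python3 lev.py 20 .4 .35 .3 .25 .2 .15 .1 .05 0
```

```text
t 22.42 pos [ 0.6258 -0.14    0.1557] ytool 79.7 tilt 1.09 F [ -2.1 -15.8  -5.8] T [-3.25  0.49 -0.06] w 0.0006 j [ 0.04  0.54  0.13  1.63 -0.06  0.98  1.58]
pos [ 0.6258 -0.14    0.1557] yaw 79.7
0.40 abs 0.6245 -0.1379 77.0 delta -0.0013 0.0021 spin -2.7
0.35 abs 0.6269 -0.1356 79.8 delta 0.0011 0.0044 spin 0.2
0.30 abs 0.6291 -0.1332 82.7 delta 0.0034 0.0069 spin 3.1
0.25 abs 0.6313 -0.1306 85.6 delta 0.0055 0.0094 spin 5.9
0.20 abs 0.6333 -0.1280 88.4 delta 0.0075 0.0121 spin 8.8
0.15 abs 0.6351 -0.1252 91.3 delta 0.0094 0.0148 spin 11.6
0.10 abs 0.6369 -0.1224 94.2 delta 0.0111 0.0177 spin 14.5
0.05 abs 0.6384 -0.1194 97.0 delta 0.0127 0.0206 spin 17.4
0.00 abs 0.6399 -0.1164 99.9 delta 0.0141 0.0236 spin 20.2
```

Request:
step_arm --series '[[[0,0.001,0.003,0,0],[0,0.002,0.0055,0,2],[0,0.0035,0.008,0,4.2],[0,0.005,0.0105,0,6.4],[0,0.0065,0.013,0,8.6],[0,0.0065,0.013,0,8.6]]]'

```text
clock: 22.92
position: [0.6325, -0.1334, 0.1555]
ee_rot: [-0.052, -3.135, 0.039]
force: [2.7, -13.8, -4.7]
width: 0.006
```

```bash
python3 look.py 26 top:240,150,140,105,5; python3 lev.py 20 .3 .25 .2 .15 .1 .05 0 -.05
```

```text
t 22.92 pos [ 0.6325 -0.1334  0.1555] ytool 88.1 tilt 1.46 F [  2.7 -13.8  -4.7] T [-3.1  -0.48 -0.13] w 0.0006 j [ 0.05  0.54  0.09  1.62 -0.03  0.98  1.68]
pos [ 0.6325 -0.1333  0.1555] yaw 88.0
0.30 abs 0.6291 -0.1332 82.7 delta -0.0034 0.0002 spin -5.3
0.25 abs 0.6313 -0.1306 85.6 delta -0.0013 0.0027 spin -2.4
0.20 abs 0.6333 -0.1280 88.4 delta 0.0007 0.0054 spin 0.4
0.15 abs 0.6351 -0.1252 91.3 delta 0.0026 0.0081 spin 3.3
0.10 abs 0.6369 -0.1224 94.2 delta 0.0043 0.0110 spin 6.2
0.05 abs 0.6384 -0.1194 97.0 delta 0.0059 0.0139 spin 9.0
0.00 abs 0.6399 -0.1164 99.9 delta 0.0073 0.0169 spin 11.9
-0.05 abs 0.6412 -0.1134 102.8 delta 0.0086 0.0200 spin 14.8
```

View pics/top26.png

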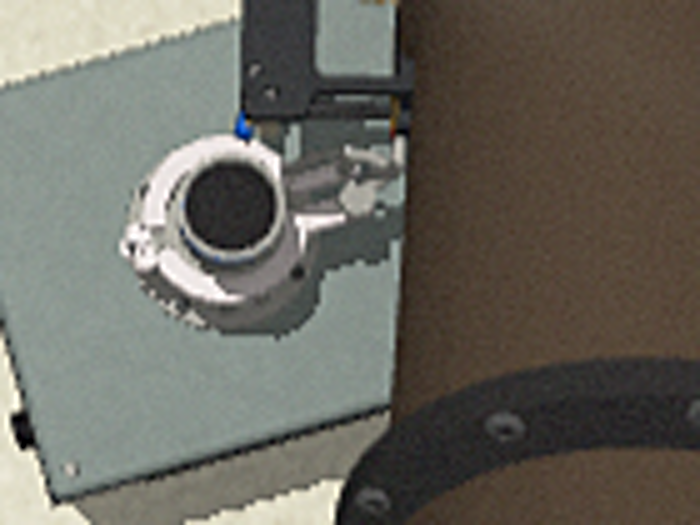

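Request:
step_arm --series '[[[0,0.0005,0.003,0,0],[0,0.001,0.006,0,1.2],[0,0.0015,0.0085,0,2.6],[0,0.0025,0.011,0,4],[0,0.003,0.0125,0,5.2],[0,0.003,0.0125,0,5.2]]]'

```text
clock: 23.47
position: [0.6368, -0.1274, 0.1556]
ee_rot: [0.082, -3.138, 0.05]
force: [6.5, -17.4, -6.6]
width: 0.005
```

```bash
python3 look.py 27; python3 lev.py 20 .2 .15 .1 .05 0 -.05
```

```text
t 23.47 pos [ 0.6368 -0.1274  0.1556] ytool 93.0 tilt 1.84 F [  6.5 -17.4  -6.6] T [-3.4  -1.24 -0.13] w 0.0004 j [ 0.05  0.54  0.08  1.62 -0.01  0.98  1.74]
pos [ 0.6368 -0.1274  0.1556] yaw 93.0
0.20 abs 0.6333 -0.1280 88.4 delta -0.0035 -0.0006 spin -4.6
0.15 abs 0.6351 -0.1252 91.3 delta -0.0017 0.0022 spin -1.7
0.10 abs 0.6369 -0.1224 94.2 delta 0.0000 0.0050 spin 1.2
0.05 abs 0.6384 -0.1194 97.0 delta 0.0016 0.0079 spin 4.0
0.00 abs 0.6399 -0.1164 99.9 delta 0.0031 0.0109 spin 6.9
-0.05 abs 0.6412 -0.1134 102.8 delta 0.0043 0.0140 spin 9.8
```

Request:
step_arm --series '[[[0,0,0.003,0,0.5],[0,0,0.006,0,1.5],[0,0,0.008,0,2.5],[0,0,0.01,0,3.5],[0,0,0.01,0,3.5]]]'

```text
clock: 23.88
position: [0.6391, -0.1234, 0.156]
ee_rot: [-0.173, 3.132, -0.062]
force: [9.3, -16.2, -8.5]
width: 0.003
```

```bash
python3 look.py 28 scene:200,150,150,112,5; python3 lev.py 20 .15 .1 .05 0 -.05
```

```text
t 23.88 pos [ 0.6391 -0.1234  0.156 ] ytool 96.3 tilt 2.26 F [  9.3 -16.2  -8.5] T [-3.35 -2.01 -0.18] w 0.0002 j [0.05 0.54 0.06 1.62 0.01 0.97 1.78]
pos [ 0.6391 -0.1233  0.156 ] yaw 96.3
0.15 abs 0.6351 -0.1252 91.3 delta -0.0039 -0.0019 spin -5.0
0.10 abs 0.6369 -0.1224 94.2 delta -0.0022 0.0009 spin -2.1
0.05 abs 0.6384 -0.1194 97.0 delta -0.0006 0.0038 spin 0.8
0.00 abs 0.6399 -0.1164 99.9 delta 0.0008 0.0068 spin 3.6
-0.05 abs 0.6412 -0.1134 102.8 delta 0.0021 0.0099 spin 6.5
```

View pics/scene28.png

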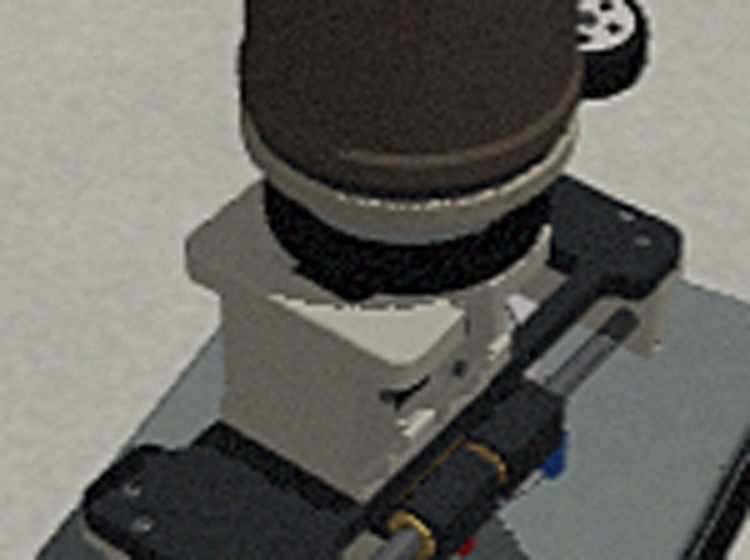

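Request:
step_arm --series '[[[0,0.001,0.003,0.0005,0.5],[0,0.002,0.006,0.001,1.2],[0,0.0025,0.008,0.001,2],[0,0.003,0.0095,0.001,2.8],[0,0.003,0.0095,0.001,2.8]]]'

```text
clock: 24.35
position: [0.6422, -0.1184, 0.1566]
ee_rot: [-0.245, 3.127, -0.069]
force: [1.3, -13.8, -6.4]
width: 0.008
```

```bash
python3 look.py 29; python3 lev.py 20 .1 .05 0 -.05
```

```text
t 24.35 pos [ 0.6422 -0.1184  0.1566] ytool 99.0 tilt 2.54 F [  1.3 -13.8  -6.4] T [-2.7  -0.46  0.07] w 0.0007 j [0.04 0.54 0.05 1.62 0.02 0.97 1.8 ]
pos [ 0.6422 -0.1184  0.1566] yaw 99.0
0.10 abs 0.6369 -0.1224 94.2 delta -0.0053 -0.0040 spin -4.8
0.05 abs 0.6384 -0.1194 97.0 delta -0.0037 -0.0011 spin -1.9
0.00 abs 0.6399 -0.1164 99.9 delta -0.0023 0.0019 spin 0.9
-0.05 abs 0.6412 -0.1134 102.8 delta -0.0010 0.0050 spin 3.8
```

Request:
step_arm --series '[[[0,0.0005,0.003,0.0005,0],[0,0.001,0.005,0.001,0.4],[0,0.001,0.007,0.001,0.8],[0,0.001,0.007,0.001,0.8]]]'

```text
clock: 24.68
position: [0.6424, -0.1179, 0.1569]
ee_rot: [-0.261, 3.127, -0.08]
force: [0.7, -18.2, -6.7]
width: 0.006
```

```bash
python3 look.py 30; python3 lev.py 20 0 -.05
```

```text
t 24.68 pos [ 0.6424 -0.1179  0.1569] ytool 99.5 tilt 2.94 F [  0.7 -18.2  -6.7] T [-3.66 -0.26  0.05] w 0.0006 j [0.04 0.54 0.05 1.61 0.03 0.97 1.81]
pos [ 0.6424 -0.1179  0.1569] yaw 99.5
0.00 abs 0.6399 -0.1164 99.9 delta -0.0025 0.0015 spin 0.4
-0.05 abs 0.6412 -0.1134 102.8 delta -0.0013 0.0046 spin 3.2
```

Request:
step_arm --series '[[[0,0,0.003,0.0005,0],[0,0,0.006,0.0005,0],[0,0,0.008,0.0005,0],[0,0,0.0095,0.0005,0],[0,0,0.0095,0.0005,0]]]'

```text
clock: 25.1
position: [0.6423, -0.1177, 0.1573]
ee_rot: [-0.251, 3.128, -0.096]
force: [3.1, -24.7, -6.9]
width: 0.009
```

```bash
python3 look.py 31
```

```text
t 25.1 pos [ 0.6423 -0.1177  0.1573] ytool 99.2 tilt 3.52 F [  3.1 -24.7  -6.9] T [-4.94 -0.56  0.1 ] w 0.0008 j [0.03 0.54 0.06 1.62 0.03 0.97 1.79]
```

Request:
step_arm --series '[[[0,0,-0.004,0,0],[0,0,-0.012,0,0],[0,0,-0.025,0,0],[0,0,-0.03,0,0],[0,0,-0.03,0.02,0],[0,0,-0.03,0.05,0],[0,-0.02,-0.04,0.08,0],[0,-0.05,-0.07,0.1,0],[0,-0.08,-0.1,0.12,0],[0,-0.11,-0.13,0.12,0],[0,-0.14,-0.16,0.12,0],[0,-0.17,-0.18,0.12,0],[0,-0.17,-0.18,0.12,0]]]'

```text
clock: 26.18
position: [0.4658, -0.3037, 0.2781]
ee_rot: [-0.237, 3.131, -0.1]
force: [0.5, -0.8, -0.2]
width: 0.007
```

```bash
python3 look.py 32 top:230,130,130,97,6 scene:180,150,170,127,4.6
```

```text
t 26.18 pos [ 0.4658 -0.3037  0.2781] ytool 98.7 tilt 3.65 F [ 0.5 -0.8 -0.2] T [ 0.06  0.05 -0.03] w 0.0006 j [0.35 0.27 0.13 1.73 0.02 1.11 2.18]
```

View pics/top32.png

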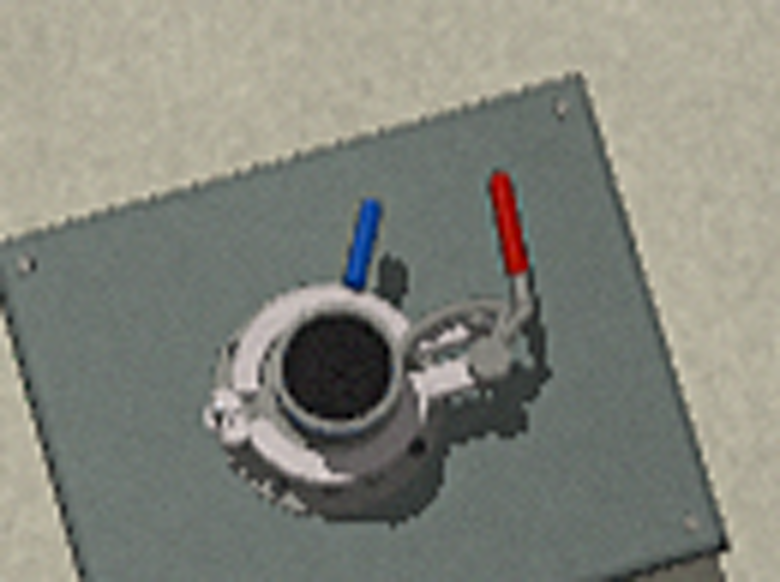

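View pics/scene32.png

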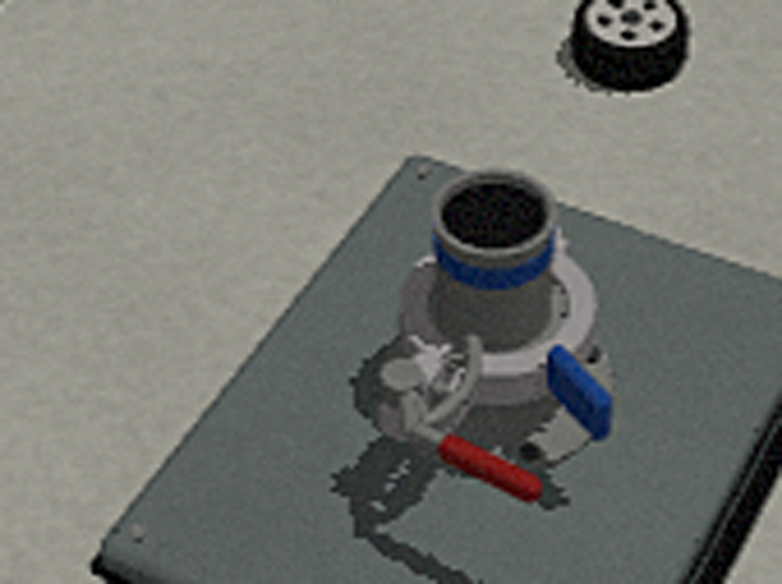

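Run:
```python
from m2 import *
f=np.load("/tmp/top32.npz")['p'];hsv=cv2.cvtColor(f,cv2.COLOR_RGB2HSV)
for nm,mk,z,(x0,x1,y0,y1) in(("red",((hsv[...,0]<8)|(hsv[...,0]>172))&(hsv[...,1]>110),.162,(300,330,150,185)),("blue",(abs(hsv[...,0].astype(int)-110)<14)&(hsv[...,1]>120),.157,(283,297,158,180))):
    vu=np.argwhere(mk[y0:y1,x0:x1])+[y0,x0]
    P=np.array([toseat(onz('top',u,v,z)) for v,u in vu],np.float32); l=cv2.fitLine(P,cv2.DIST_L2,0,.01,.01).ravel()
    c=P.mean(0); print(nm,len(P),"dir",np.degrees(np.arctan2(l[1],l[0])),"c",c, P.min(0),P.max(0))
    if nm=="red":
        q=c-[58,-9]; print("polar",np.degrees(np.arctan2(q[1],q[0])),"start polar was",-48.1,"dir -27.7")
    else:
        h=c+[44,0];p=np.array([53*.5+44,53*.866]);print("ring",np.arctan2(h[1],h[0])-np.arctan2(p[1],p[0]))
f=np.load("/tmp/top32.npz");c=cloud('top',f['d']);m=(c[...,2]>.187)&(c[...,2]<.21)&(abs(c[...,0]-.57)<.06)&(abs(c[...,1]+.03)<.06)
Q=c[m];print("pipe rim",m.sum(),Q.min(0),Q.max(0),toseat((Q.min(0)+Q.max(0))/2))
```

```text
red 61 dir 83.6284 c [78.25041  35.873085] [72.4013  18.00724] [83.08464 55.14326]
polar 65.71120404721918 start polar was -48.1 dir -27.7
blue 49 dir 61.23967 c [24.7883  45.39326] [14.664295 30.827787] [33.831028 60.694813]
ring 0.006199157155232671
pipe rim 371 [ 0.54806026 -0.05300672  0.18770324] [ 0.59391391 -0.00821664  0.20058   ] [-0.65096278 -0.8677816 ]
```

Run:
```python
from h import *
a=np.load("/tmp/top0.npz")['p'];b=np.load("/tmp/top32.npz")['p']
cv2.imwrite("pics/cmp.png",cv2.resize(b[:,:,::-1],None,fx=1.3,fy=1.3))
for n,(x0,x1,y0,y1) in {"wheel":(150,195,248,288),"battery":(340,405,250,282),"glue":(370,405,205,240)}.items():
    print(n,np.abs(a[y0:y1,x0:x1].astype(int)-b[y0:y1,x0:x1]).mean())
```

```text
wheel 8.383333333333333
battery 20.960897435897436
glue 26.38095238095238
```

View pics/cmp.png

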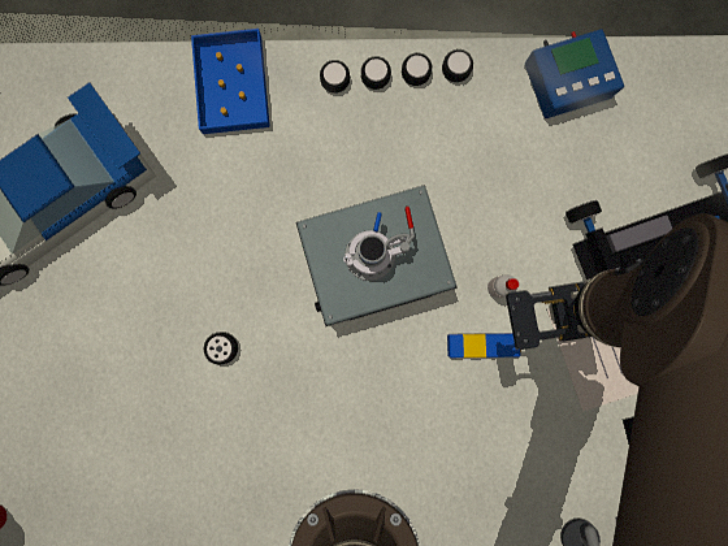

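Seen from the top, the ring is shut at (372,248) and the red lever is home at (410,220). The wheel (221,348), glue (505,288) and battery (483,346) are where they started; the image differences there come from the arm and its shadow. The arm is touching nothing.

Run:
```python
from cell import observe, arm
print(observe()['force'],observe()['clock']); print(arm.sign_off())
```

```text
[0.67130685 0.93309244 0.30350839] 26.2833
the job is handed in; nothing more can be done
None
```

The pipe is clamped onto the inlet and the job is handed in at 26.3 s, with the arm clear of everything.

**What I did**
- **Pipe:** I set it down about 18 mm towards +y at about 7 N and slid it under the fixed jaw. It stopped at about 4 N, roughly 1 mm past the axis, and I let it go.
- **Ring:** I pushed the blue lug round until the liner first bore, at about 3 N, then backed off.
- **Lever:** I swung the red lever to its stop. The push rose from 14 to 25 N with less than 1 mm of motion, then I let go.

**Last checks in the images**
- **Lever:** its direction is 83.6° against 84° when home, so about 0.01 rad open. The image is only good to about 0.02 rad, so this rests on the felt stop as well.
- **Ring:** about 0.006 rad open.
- **Pipe:** upright, 0.9 mm past the axis towards -y.
- **Wheel, glue and battery:** all look to be where they started. I judged this by eye, because the image difference was spoiled by the arm and its shadow over the battery and glue.

**Unexpected readings**
- **Vertical force:** there was 5 to 8 N along the finger while I pushed the lever, probably from the tapered fingertip.
- **Tool tilt:** it reached about 3.5° by the end of the lever push. The highest single force reading was about 26 N.

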